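# Box up the washed stir bars

### The arm

A 7-joint arm with a two-finger parallel gripper is mounted at the origin on the work surface. World frame = base frame: x ahead of the robot, y to its left, z up, the work surface at z = 0. Lengths are in mm, angles in degrees, forces in N, time in s.
With the tool pointing down it reaches from about 425 to 825 mm from the base axis. Payload 3.6 kg.
Tool frame: the origin (TCP) lies at the very end of the fingers, on their centre line; the grasp point (between the pads) lies 19 mm behind it; z points along the fingers, y is the direction in which the jaws open and shut (so a half turn about z gives the same grasp; the last joint's range is limited). The gripper opens to 93 mm and grips with 3 to 60 N. Pads are 15 mm wide; open, the fingers measure 128 mm over their backs; the gripper's body (75 mm by 188 mm) begins 65 mm behind the grasp point.
Start: joints at [-1.518, 35.231, -0.722, 81.555, 0.464, 63.22, -2.315], TCP at [649.971, 0.024, 218.64] pointing down, gripper open.
Joint ranges: [-178.69, 178.69], [-17.37, 117.87], [-77.05, 75.6], [15.02, 138.74], [-78.02, 258.01], [0.78, 113.62], [-162.83, 162.83]. Speed limits (degrees/s): [159.86, 159.86, 180, 180, 180, 180, 180].

### API

Orientations are given as a 3x3 rotation matrix whose columns are the frame's x, y, z axes.
In Python, from workcell import robot gives the robot as it stands.
- The arm moves only by the tool arm_command, never from a script. Its argument "commands" is a list of rows, each a list of 4 numbers: the shift along the world's x, y, z each as a share of 750 mm, from -1 to 1, then the turn about the world's z as a share of pi/2 rad, from -1 to 1. A call has 1 to 12 rows; each row shifts and turns the commanded pose from where the row before left it; what a row does not reach is not made up. A row lasts 1/12 s, in which the tool goes at most 41.7 mm and 7.16 degrees, less where a joint would pass 70% of its speed; a pose out of reach is approached as far as the arm can. A call with a number of a shift or a turn outside -1 to 1 is refused whole. A call with a gripper value outside its range is refused whole. "grip" is the opening, from -1 (shut) to 1 (fully open), set as the call begins (left out, the last holds). The fingers move at their own pace and stop on an object; the grip force is fixed at half the most. Time passes only in rows, so rows that do not move let the fingers close. It gives the time, the measured TCP pose, the force and the opening at its end, in the units of the state.
- robot.get_obs(): the state, without advancing time (a new reading comes with each control period).
- robot.read_camera(name): name is "scene" or "side" or "wrist"; returns (picture, depth): 420x560x3 uint8, red, green, blue; 420x560 float32, mm along the optical axis (not along the pixel's ray), 0 where there is no reading.
- robot.calibration(name): a dict with "vfov" (degrees; the focal length in pixels is half the picture's height over the tangent of half this angle, whatever the lens; pixels are square), "cx", "cy" (the principal point, pixels), "k1" (the pictures are not rectified: a ray, as slopes to the right and down, at radius r is drawn at 1 + k1 r^2 times it, then the intrinsics apply), "cam_to_world" (4x4, takes a point from camera to world coordinates). Camera axes: x right, y up, looking along -z (the intrinsics and any distortion apply to the point x, -y, -z); pixel columns grow to the right and rows downward; lengths in mm; the calibration is good to about 2 mm. A picture is of the moment at which its call begins: read the wrist's pose just before it. calibration takes no time and is no camera call; for the wrist camera it gives the pose at the moment of the call.
- robot.hand_in(): hands the job in, once; it reports no verdict.
The state is a dict: "clock": time; "joints": joint angles; "joint_velocities": joint speeds; "joint_efforts": joint torques, N m; "eef_pos": TCP position; "orientation": TCP orientation; "wrist_force": force on the tool from outside, world axes, zero at the start; "moment": the same for the moment, N m; "gripper_width": finger opening in mm.
Only numpy, scipy, OpenCV 4.12 (cv2) and the standard library are available. Lean on these libraries where they do the work, as an engineer would, in place of code of your own. Each camera call takes 0.05 s, during which the arm holds its last target. There are 200 camera calls.

### The job

Put the washed stir bars away: tip all five out of the beaker into the open storage case and stand the empty beaker back upright on the bench. Then take the lid from the tube rack and slide it into the case's grooves, thumb bar last, until it is fully home against the end stop; do not force it, and leave the other things on the bench where they are.

Things in the scene. Friction and masses are not known exactly. Their poses are not given: they have to be found in the camera images.
- case: storage case fixed to the bench, 130 mm long (x), 86 wide (y), 58.5 tall; origin at the centre of its underside, z up. Inside 114 x 58 mm, floor at z = 5 mm. The lid's side edges run on ledges 48 mm up, in grooves 6.5 mm high and 70 mm apart (bottom to bottom), under lips 4 mm thick that leave a 60 mm wide opening. The lid enters at the -x end and slides to +x
- case_mouth (a point): middle of the top of the case's low front wall, 48 mm up, at the case's x = -65 mm, level with the ledges. From here to x = -45 mm there are no lips and the side guides flare outwards (70 to 82 mm apart); the lips begin at x = -45 mm
- case_stop (a point): the lid's end stop: middle of the inner face of the end wall, 48 mm up, at the case's x = +57 mm
- lid: flat plastic lid 128 mm long (x), 68 wide (y), 5 thick, 70 g; origin at the centre of its underside. A thumb bar 50 mm wide and 6 mm high stands on its top near the rear, x = -62 to -54 mm; the +x end enters the case first. Fully home, its rear end stands out 6 mm from the case's front
- lid_nose (a point): middle of the lower edge of the lid's leading (+x) end, 64 mm from the lid's origin
- rack: fixed low tube rack on which the lid lies lengthways at the start, 90 x 36 mm (x, y), 40 mm tall; origin under its centre. The lid overhangs it by about 16 mm on each long side
- beaker: open plastic beaker, 42 mm across at the foot widening to 68 mm at the rim, 75 mm tall, wall 3 mm, 60 g; origin at the centre of its underside, z towards the mouth
- beaker_rim (a point): centre of the beaker's mouth, 75 mm above its foot
- bar0_mid (a point): middle of a white stir bar, a round-ended rod 12 mm thick and 32 mm long, 12 g; one of five alike, all in the beaker at the start
- bar1_mid (a point): middle of a white stir bar, a round-ended rod 12 mm thick and 32 mm long, 12 g; one of five alike, all in the beaker at the start
- bar2_mid (a point): middle of a white stir bar, a round-ended rod 12 mm thick and 32 mm long, 12 g; one of five alike, all in the beaker at the start
- bar3_mid (a point): middle of a white stir bar, a round-ended rod 12 mm thick and 32 mm long, 12 g; one of five alike, all in the beaker at the start
- bar4_mid (a point): middle of a white stir bar, a round-ended rod 12 mm thick and 32 mm long, 12 g; one of five alike, all in the beaker at the start
- bottle: bystander: capped glass bottle, 60 mm across, 130 mm tall; origin at the centre of its underside
- jar: bystander: amber glass jar, 56 mm across, 75 mm tall; origin at the centre of its underside
- dishes: bystander: stack of three petri dishes, 90 mm across, 45 mm tall; origin at the centre of its underside
- dish: bystander: single petri dish, 90 mm across, 15 mm tall; origin at the centre of its underside
- tipbox: bystander: pipette-tip box, 120 x 85 mm, 55 mm tall; origin at the centre of its underside
- pipette: bystander: hand pipette lying down, about 240 mm long along its x axis, 22 mm high; origin at the centre of its underside
Mind the look-alikes: they are no part of the job. Leave any green look-alike of the lid alone.

How it is judged (in metres and radians):
On the way, in this order (a step that is already met when the one before it is completed fails the run):
1. the beaker is tipped (by more than 60 degrees) with its mouth over the case (angle between beaker's own z axis and vertical above 1.05 rad and horizontal distance between beaker_rim and case below 0.1 m), for 0.1 s.
2. all five stir bars lie in the case, below the lid's ledges (x of bar0_mid in the frame of case between -0.06 and 0.06 m and y of bar0_mid in the frame of case between -0.032 and 0.032 m and z of bar0_mid in the frame of case between 0.003 and 0.047 m and x of bar1_mid in the frame of case between -0.06 and 0.06 m and y of bar1_mid in the frame of case between -0.032 and 0.032 m and z of bar1_mid in the frame of case between 0.003 and 0.047 m and x of bar2_mid in the frame of case between -0.06 and 0.06 m and y of bar2_mid in the frame of case between -0.032 and 0.032 m and z of bar2_mid in the frame of case between 0.003 and 0.047 m and x of bar3_mid in the frame of case between -0.06 and 0.06 m and y of bar3_mid in the frame of case between -0.032 and 0.032 m and z of bar3_mid in the frame of case between 0.003 and 0.047 m and x of bar4_mid in the frame of case between -0.06 and 0.06 m and y of bar4_mid in the frame of case between -0.032 and 0.032 m and z of bar4_mid in the frame of case between 0.003 and 0.047 m), for 0.3 s.
At the end, for the whole second after the job is handed in: The lid is in both grooves, its leading end within 3 mm of the end wall, flat and straight in the case and at rest; all five stir bars are inside the case under it; the beaker stands upright on the bench at rest (all of step 2 and x of lid_nose in the frame of case above 0.054 m and y of lid_nose in the frame of case between -0.003 and 0.003 m and z of lid_nose in the frame of case between 0.0455 and 0.0515 m and angle between the x axis of lid and the x axis of case, either way round below 0.04 rad and angle between the z axis of lid and the z axis of case, either way round below 0.04 rad and angle between beaker's own z axis and vertical below 0.1 rad and height (world z) of beaker between -0.004 and 0.006 m and linear speed of each of lid, beaker below 0.01 m/s); the robot touches nothing.
It fails at once if the lid is forced: more than 40 N between lid and case (contact force between lid and case above 40 N).
It fails at once if a bystander is pushed more than 30 mm from its place, or knocked over (distance of any of bottle, jar, dishes, dish, tipbox, pipette from where it was at the start of the episode above 0.03 m or angle between any of bottle, jar, dishes, dish, tipbox, pipette's own z axis and vertical above 0.4 rad).
It also fails if it takes over 72 s, if anything falls off the work surface, if the arm or the gripper's body presses on something with over 40 N, if the wrist force passes 120 N, or if a joint passes its speed limit or range.

## Working session

There is one attempt and no reset: what is moved stays moved. The work goes in short steps, Python scripts to look and compute and a tool call to move; the robot and the scene stay as the last step left them, time stands still between calls to the robot, and variables do not carry over. Pictures are saved under pics/ and viewed, on a budget of 10 in all, crops included, one or two more only if the job needs it, and the job is handed in when it is done.

Besides the shell and the picture viewer there is one more tool, called after ">>>" by a JSON object that holds its "fn" and its "kwargs", one argument or row to a line. arm_command: Moves the arm, as the interface text tells. Its arguments: {"type":"object","properties":{"commands":{"type":"array"},"grip":{"type":"number"}},"required":["commands"]}

```bash
mkdir -p pics; cat > h.py <<'E'
import numpy as np, cv2
from workcell import robot
def K(c,shape=(420,560)):
    f=210/np.tan(np.radians(c['vfov'])/2); return np.array([[f,0,c['cx']],[0,f,c['cy']],[0,0,1.]]),np.array([c['k1'],0,0,0.])
def cloud(name):
    c=robot.calibration(name); im,d=robot.read_camera(name)
    k,D=K(c); v,u=np.mgrid[:420,:560]
    n=cv2.undistortPoints(np.stack([u,v],-1).reshape(-1,1,2).astype(float),k,D).reshape(420,560,2)
    P=np.stack([n[...,0]*d,-n[...,1]*d,-d],-1)
    M=np.array(c['cam_to_world']); W=P@M[:3,:3].T+M[:3,3]; W[d==0]=np.nan
    return im,W
E
python3 - <<'E'
from h import *
for n in ('scene','side'):
    im,W=cloud(n); np.savez(n,im=im,W=W)
    cv2.imwrite(f'pics/{n}0.png',im[...,::-1])
    c=robot.calibration(n); print(n,np.round(c['cam_to_world'],2).tolist())
E
```

```text
scene [[0.29, -0.63, 0.72, 1413.07], [0.96, 0.17, -0.23, -275.11], [0.02, 0.76, 0.65, 850.66], [0.0, 0.0, 0.0, 1.0]]
side [[-0.99, 0.08, -0.13, 390.03], [-0.15, -0.6, 0.78, 842.6], [-0.01, 0.79, 0.61, 706.48], [0.0, 0.0, 0.0, 1.0]]
```

View pics/scene0.png

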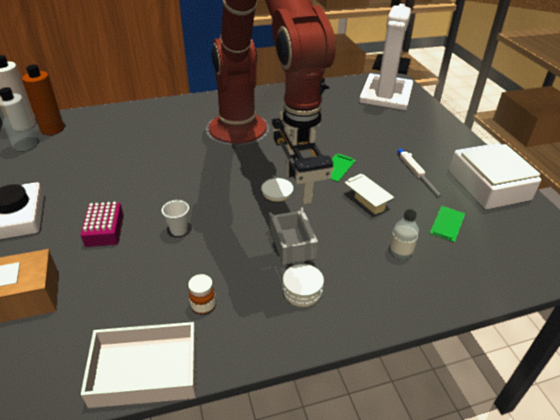

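View pics/side0.png

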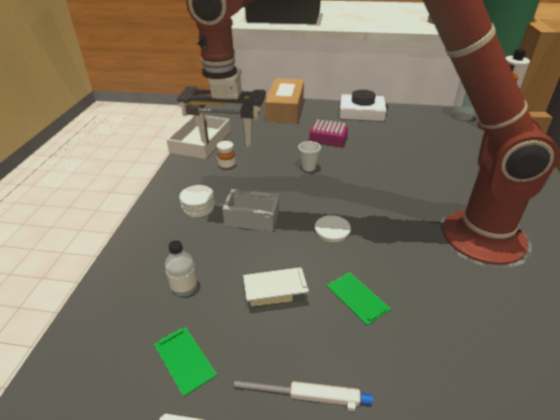

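Scene view: case (293,237), beaker (176,217), white lid on the beige rack (370,192). The lid also shows in the side view at (275,284). There are green look-alikes at scene (340,166) and (448,223). The white one on the rack fits the description, since a green lid is explicitly ruled out. Next I measure from the clouds.

```bash
python3 - <<'E'
from h import *
S={n:np.load(n+'.npz') for n in('scene','side')}
def reg(n,u0,u1,v0,v1):
    W=S[n]['W'][v0:v1,u0:u1].reshape(-1,3);c=S[n]['im'][v0:v1,u0:u1].reshape(-1,3);return W,c
def rect(P,t):
    r=cv2.minAreaRect(P[:,:2].astype(np.float32));print(t,len(P),'ctr',np.round(r[0],1),'size',np.round(r[1],1),'ang',round(r[2],1),'z',np.round(np.percentile(P[:,2],[5,50,95]),1))
for n,b in (('scene',(262,328,200,270)),('side',(215,290,183,235))):
    W,c=reg(n,*b);m=(W[:,2]>52)&(W[:,2]<66);rect(W[m],n+' case top')
    m=(W[:,2]>25)&(W[:,2]<66);rect(W[m],n+' case all')
for n,b in (('scene',(335,405,165,215)),('side',(235,315,260,308))):
    W,c=reg(n,*b);m=(W[:,2]>41)&(W[:,2]<48.5);rect(W[m],n+' lid top')
    m=(W[:,2]>49)&(W[:,2]<60);rect(W[m],n+' thumb')
for n,b in (('scene',(155,198,195,240)),('side',(292,328,136,176))):
    W,c=reg(n,*b);m=(W[:,2]>71)&(W[:,2]<82);rect(W[m],n+' rim')
    r=cv2.minEnclosingCircle(W[m][:,:2].astype(np.float32));print(r)
    m=(W[:,2]>5)&(W[:,2]<82);rect(W[m],n+' beaker all')
# others
for n,b,t in (('scene',(258,297,175,202),'dish'),('scene',(280,328,262,308),'dishes'),('scene',(388,420,208,258),'bottle'),('scene',(185,218,272,315),'jar'),('scene',(78,125,200,245),'tipbox'),('side',(235,375,380,410),'pip')):
    W,c=reg(n,*b);m=(W[:,2]>8)&(W[:,2]<140);rect(W[m],t)
a=cv2.resize(S['scene']['im'][160:280,250:420],None,fx=3.2,fy=3.2,interpolation=2)
b=cv2.resize(S['side']['im'][180:310,200:330],None,fx=2.95,fy=2.95,interpolation=2)
h=min(len(a),len(b));cv2.imwrite('pics/crop1.png',cv2.resize(np.hstack([a[:h],b[:h]]),(800,330))[...,::-1])
E
```

```text
scene case top 514 ctr [598.7  10.1] size [ 88.1 132.6] ang 88.5 z [54.1 59.  61.6]
scene case all 1318 ctr [632.3   9.3] size [ 88.1 204.3] ang 88.5 z [28.  48.2 60.9]
side case top 466 ctr [596.    9.6] size [ 92.5 131.4] ang 88.0 z [53.1 56.9 59.3]
side case all 1354 ctr [595.9   9.7] size [ 92.8 131.7] ang 88.4 z [27.4 46.7 58.5]
scene lid top 659 ctr [494.1 264.8] size [128.3  73.6] ang 17.7 z [43.  45.7 48. ]
scene thumb 55 ctr [490.7 262.1] size [124.7  60.3] ang 13.8 z [49.1 50.1 53.6]
side lid top 1470 ctr [492.2 265.1] size [128.   72.6] ang 18.5 z [42.  43.7 45.8]
side thumb 49 ctr [437.3 247.5] size [ 8.  47.9] ang 18.2 z [49.3 50.2 51.6]
scene rim 134 ctr [ 469.9 -261.9] size [65.8 67.7] ang 78.3 z [71.6 74.3 78.3]
((470.08740234375, -260.9314880371094), 35.07792663574219)
scene beaker all 741 ctr [ 417.4 -259.2] size [109.9 173.6] ang 83.5 z [ 9.8 54.5 76. ]
side rim 68 ctr [ 470.1 -262.5] size [69.7 63. ] ang 82.9 z [71.3 73.2 75.2]
((468.5252380371094, -262.5823974609375), 36.4127197265625)
side beaker all 612 ctr [ 461.1 -323.4] size [193.5  65.1] ang 82.5 z [ 9.  47.4 73.4]
dish 521 ctr [382.1  31.7] size [86.7 92. ] ang 72.6 z [12.  15.9 18.7]
dishes 1328 ctr [735.3  -9.4] size [ 89.6 133.2] ang 73.2 z [15.2 45.  47.7]
bottle 997 ctr [708.6 260.2] size [60.7 44.6] ang 61.5 z [ 15.4  75.1 130.2]
jar 858 ctr [ 733.2 -241.1] size [53.  53.2] ang 41.6 z [16.  56.9 78.4]
tipbox 1507 ctr [ 419.3 -449.5] size [ 86.3 123.4] ang 81.2 z [14.3 45.9 56.6]
pip 1596 ctr [411.4 479.6] size [238.9  33.3] ang 1.3 z [ 9.3 18.2 21.5]
```

View pics/crop1.png

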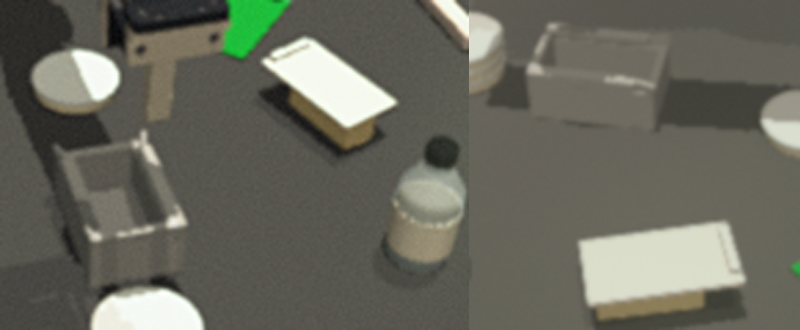

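```bash
python3 - <<'E'
from h import *
o=robot.get_obs();print(o['clock'],np.round(o['eef_pos'],1),np.round(o['orientation'],3).tolist(),o['gripper_width'],o['wrist_force'])
print(np.round(robot.calibration('wrist')['cam_to_world'],2).tolist())
E
```

```text
0.1 [649.3  -0.  217.6] [[-0.0, 1.0, -0.002], [1.0, 0.0, -0.0], [-0.0, -0.002, -1.0]] 92.81670689190877 [ 0.80450778 -0.19664486 -0.58350469]
[[1.0, -0.0, 0.0, 649.4], [-0.0, 0.96, 0.28, 77.66], [-0.0, -0.28, 0.96, 383.37], [0.0, 0.0, 0.0, 1.0]]
```

>>> {"fn": "arm_command", "kwargs": {
  "commands": [
    [-0.034,0.0067,0,0],
    [-0.034,0.0067,0,0],
    [0,0,0,0],
    [0,0,0,0]
  ]
}}

```text
clock: 0.43
eef_pos: [597.8, 10.5, 218.5]
orientation: [[-0.001, 1.0, -0.001], [1.0, 0.001, 0.0], [0.0, -0.001, -1.0]]
wrist_force: [0.8, -0.0, 0.6]
gripper_width: 92.6
```

```bash
cat > case.py <<'E'
from h import *
import sys
im,W=cloud('wrist'); np.savez('w_'+sys.argv[1],im=im,W=W); cv2.imwrite('pics/w_%s.png'%sys.argv[1],im[...,::-1])
P=W.reshape(-1,3); 
for lo,hi in((53,66),(40,66)):
    m=(P[:,2]>lo)&(P[:,2]<hi)&(abs(P[:,0]-597)<90)&(abs(P[:,1]-10)<70)
    Q=P[m]; r=cv2.minAreaRect(Q[:,:2].astype(np.float32)); print(len(Q),r,np.percentile(Q[:,2],[5,50,95]))
    print(np.percentile(Q[:,0],[0,1,50,99,100]),np.percentile(Q[:,1],[0,1,50,99,100]))
print(robot.get_obs()['eef_pos'])
E
python3 case.py case
```

```text
3678 ((595.9964599609375, 9.971187591552734), (89.20916748046875, 130.75912475585938), 88.076904296875) [56.26578575 57.96243745 59.1992254 ]
[529.26741943 534.15211651 611.75718873 661.11363143 662.49172656] [-34.96332512 -33.69007641  20.99075608  53.88531828  56.71126163]
5290 ((596.0433349609375, 9.479949951171875), (89.3312759399414, 131.35769653320312), 87.58196258544922) [44.43120441 57.50031934 59.05208402]
[528.67576308 531.41561329 598.26313736 660.88151452 662.49172656] [-34.96332512 -33.54091056   6.81941594  54.13952199  56.86879804]
[599.07010929  10.07732904 218.69575494]
```

View pics/w_case.png

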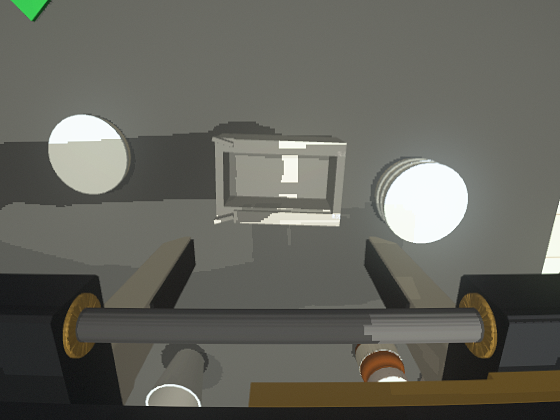

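>>> {"fn": "arm_command", "kwargs": {
  "commands": [
    [-0.0214,-0.0454,0,-0.022],
    [-0.0214,-0.0454,0,0],
    [-0.0214,-0.0454,0,0],
    [-0.0214,-0.0454,0,0],
    [-0.0214,-0.0454,0,0],
    [-0.0214,-0.0454,0,0],
    [-0.0214,-0.0454,-0.02,0],
    [-0.0214,-0.0454,-0.02,0],
    [0,0,-0.03,0],
    [0,0,-0.03,0],
    [0,0,0,0]
  ]
}}

```text
clock: 1.4
eef_pos: [468.3, -262.8, 139.8]
orientation: [[0.037, 0.999, -0.007], [0.999, -0.037, 0.003], [0.003, -0.007, -1.0]]
wrist_force: [-0.5, 0.7, 0.2]
gripper_width: 92.8
```

```bash
python3 - <<'E'
from h import *
im,W=cloud('wrist'); P=W.reshape(-1,3)
m=(P[:,2]>71)&(P[:,2]<80)&(np.hypot(P[:,0]-470,P[:,1]+262)<42);Q=P[m][:,:2].astype(np.float32)
print(m.sum(),cv2.minEnclosingCircle(Q),cv2.fitEllipse(cv2.convexHull(Q)) if m.sum()>20 else 0)
print(robot.get_obs()['eef_pos'])
E
```

```text
1325 ((468.9667663574219, -262.22845458984375), 33.78643035888672) ((469.0493469238281, -262.26055908203125), (66.86517333984375, 67.35345458984375), 177.59556579589844)
[ 469.83614808 -262.51867003  141.78171416]
```

>>> {"fn": "arm_command", "kwargs": {
  "commands": [
    [0,0,-0.04,0],
    [0,0,-0.04,0],
    [0,0,-0.04,0],
    [0,0,-0.0187,0],
    [0,0,0,0],
    [0,0,0,0]
  ]
}}

```text
clock: 1.95
eef_pos: [472.1, -262.5, 40.3]
orientation: [[0.034, 0.999, 0.001], [0.999, -0.034, -0.001], [-0.0, 0.001, -1.0]]
wrist_force: [-0.1, -0.3, 0.4]
gripper_width: 92.8
```

>>> {"fn": "arm_command", "kwargs": {
  "commands": [
    [0,0,0,0],
    [0,0,0,0],
    [0,0,0,0],
    [0,0,0,0],
    [0,0,0,0],
    [0,0,0,0]
  ],
  "grip": -1
}}

```text
clock: 2.45
eef_pos: [470.8, -262.7, 40.5]
orientation: [[0.035, 0.999, 0.001], [0.999, -0.035, -0.001], [-0.001, 0.001, -1.0]]
wrist_force: [-1.5, -0.4, 6.2]
gripper_width: 66.3
```

>>> {"fn": "arm_command", "kwargs": {
  "commands": [
    [0,0,0,0],
    [0,0,0,0],
    [0,0,0,0],
    [0,0,-0.01,0],
    [0,0,-0.0107,0],
    [0,0,0,0],
    [0,0,0,0]
  ],
  "grip": 1
}}

```text
clock: 3.03
eef_pos: [469.9, -261.9, 23.0]
orientation: [[0.034, 0.999, -0.002], [0.999, -0.034, 0.001], [0.001, -0.002, -1.0]]
wrist_force: [-0.6, -0.7, -0.5]
gripper_width: 92.6
```

>>> {"fn": "arm_command", "kwargs": {
  "commands": [
    [0,0,0,0],
    [0,0,0,0],
    [0,0,0,0],
    [0,0,0,0],
    [0,0,0,0],
    [0,0,0,0],
    [0,0,0,0],
    [0,0,0,0]
  ],
  "grip": -1
}}

```text
clock: 3.7
eef_pos: [470.4, -262.4, 24.3]
orientation: [[0.035, 0.999, -0.0], [0.999, -0.035, -0.0], [-0.0, -0.0, -1.0]]
wrist_force: [-0.4, -0.2, 0.6]
gripper_width: 66.6
```

>>> {"fn": "arm_command", "kwargs": {
  "commands": [
    [0,0,0,0],
    [0,0,0,0],
    [0,0,0,0],
    [0,0,0.023,0],
    [0,0,0.022,0],
    [0,0,0,0],
    [0,0,0,0]
  ],
  "grip": 1
}}

```text
clock: 4.28
eef_pos: [471.2, -262.5, 58.3]
orientation: [[0.034, 0.999, 0.002], [0.999, -0.034, -0.001], [-0.001, 0.002, -1.0]]
wrist_force: [-0.2, -0.3, -0.3]
gripper_width: 93.0
```

>>> {"fn": "arm_command", "kwargs": {
  "commands": [
    [0,0,0,0],
    [0,0,0,0],
    [0,0,0,0],
    [0,0,0,0],
    [0,0,0,0],
    [0,0,0,0],
    [0,0,0,0],
    [0,0,0,0]
  ],
  "grip": -1
}}

```text
clock: 4.95
eef_pos: [470.4, -262.2, 57.6]
orientation: [[0.034, 0.999, -0.0], [0.999, -0.034, 0.0], [0.0, -0.0, -1.0]]
wrist_force: [-0.1, 0.2, -1.5]
gripper_width: 66.0
```

```bash
python3 - <<'E'
from h import *
im,W=cloud('wrist'); cv2.imwrite('pics/grip.png',im[...,::-1])
print(robot.get_obs()['eef_pos'])
E
```

```text
[ 470.48643051 -262.28144205   57.67385483]
```

View pics/grip.png

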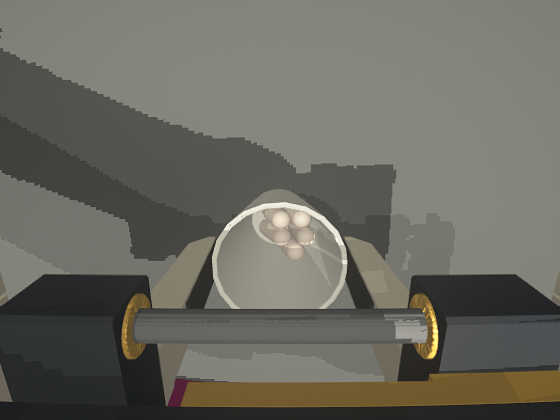

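>>> {"fn": "arm_command", "kwargs": {
  "commands": [
    [0,0,0.02,0],
    [0,0,0.02,0],
    [0.0233,0.0347,0,0],
    [0.0233,0.0347,0,0],
    [0.0233,0.0347,0,0],
    [0.0233,0.0347,0,0],
    [0.0233,0.0347,0,0],
    [0.0233,0.0347,0,0],
    [0.0233,0.0347,0,0],
    [0,0,0,0],
    [0,0,0,0]
  ]
}}

```text
clock: 5.92
eef_pos: [593.8, -76.7, 87.5]
orientation: [[0.029, 1.0, 0.0], [1.0, -0.029, 0.002], [0.002, 0.0, -1.0]]
wrist_force: [-0.2, -0.8, -1.0]
gripper_width: 66.0
```

>>> {"fn": "arm_command", "kwargs": {
  "commands": [
    [0.0004,0.013,0,0],
    [0.0004,0.013,0,0],
    [0.0004,0.013,0,0],
    [0.0004,0.013,0,0],
    [0.0004,0.013,0,0],
    [0,0,0,0]
  ]
}}

```text
clock: 6.42
eef_pos: [594.3, -28.6, 88.5]
orientation: [[0.032, 0.999, 0.0], [0.999, -0.032, 0.002], [0.002, 0.0, -1.0]]
wrist_force: [-2.2, -1.0, 4.3]
gripper_width: 66.0
```

```bash
cat > snap.py <<'E'
from h import *
import sys
im,W=cloud('side'); np.savez('s_'+sys.argv[1],im=im,W=W)
u0,u1,v0,v1=map(int,sys.argv[2:6])
cv2.imwrite('pics/s_%s.png'%sys.argv[1],cv2.resize(im[v0:v1,u0:u1],None,fx=3,fy=3)[...,::-1]); print(robot.get_obs()['eef_pos'],robot.get_obs()['wrist_force'])
E
python3 snap.py tilt1 150 380 60 250
```

```text
[594.48267189 -29.65275325  88.44365325] [-0.41041592 -1.62446898  3.29523577]
```

View pics/s_tilt1.png

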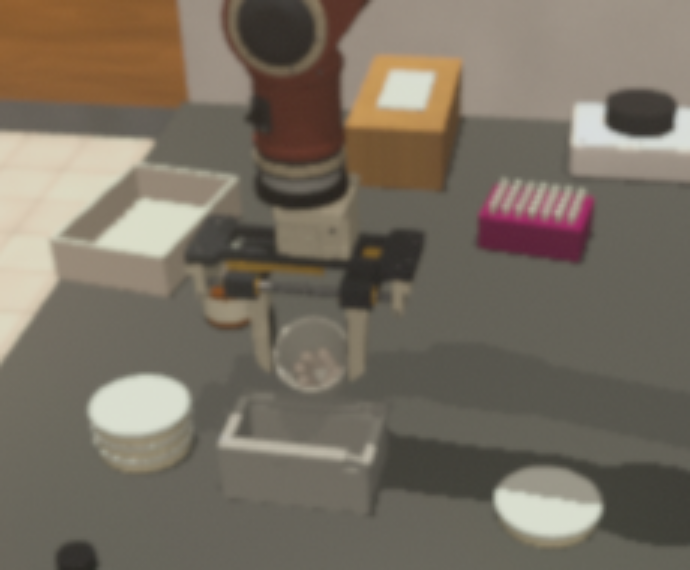

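>>> {"fn": "arm_command", "kwargs": {
  "commands": [
    [0.0004,0.0113,0,0],
    [0.0004,0.0113,0,0],
    [0.0004,0.0113,0,0],
    [0.0004,0.0113,0,0],
    [0,0,0,0]
  ]
}}

```text
clock: 6.88
eef_pos: [595.9, 6.8, 87.7]
orientation: [[0.03, 1.0, 0.0], [1.0, -0.03, 0.003], [0.003, 0.0, -1.0]]
wrist_force: [-0.8, 0.8, 3.6]
gripper_width: 65.7
```

```bash
cat > prof.py <<'E'
from h import *
# beaker tilt from silhouette cloud: points above the case, in the plane x~TCP
import sys
e=robot.get_obs()['eef_pos']
Q=[]
for n in('side','scene'):
    im,W=cloud(n); P=W.reshape(-1,3); Q.append(P)
P=np.vstack(Q); m=(abs(P[:,0]-e[0])<22)&(P[:,1]>e[1]-110)&(P[:,1]<e[1]+60)&(P[:,2]>5)&(P[:,2]<e[2]+90);P=P[m]
for y in range(-100,60,10):
    q=P[(P[:,1]-e[1]>=y)&(P[:,1]-e[1]<y+10)]
    if len(q): print(y,len(q),'worldy',round(e[1]+y+5),'z',np.round(np.percentile(q[:,2],[0,10,50,90,100])))
print(e)
E
python3 prof.py; python3 snap.py tilt2 150 380 60 250
```

```text
-80 27 worldy -68 z [82. 85. 91. 94. 96.]
-70 74 worldy -58 z [ 60.  71.  93. 100. 104.]
-60 92 worldy -48 z [ 56.  67.  97. 107. 110.]
-50 165 worldy -38 z [  5.  61.  94. 112. 116.]
-40 174 worldy -28 z [  6.  18.  78. 119. 125.]
-30 258 worldy -18 z [  7.  16.  38. 125. 132.]
-20 55 worldy -8 z [  5.  68. 125. 132. 134.]
-10 50 worldy 2 z [  5.   5.  70.  79. 129.]
0 45 worldy 12 z [ 5.  6. 72. 80. 83.]
10 45 worldy 22 z [ 5.  6. 74. 79. 86.]
20 26 worldy 32 z [ 5.  5.  6.  8. 10.]
30 150 worldy 42 z [ 5. 14. 49. 59. 63.]
40 318 worldy 52 z [ 5. 11. 37. 58. 61.]
[595.85659983   6.82896597  87.68518396]
[596.17055853   4.26072493  88.1663126 ] [0.08015316 0.68969548 1.82452353]
```

>>> {"fn": "arm_command", "kwargs": {
  "commands": [
    [0,0,-0.0073,0],
    [0,0,-0.0073,0],
    [0,0,-0.0073,0],
    [0,0,-0.0073,0],
    [0,0,0,0],
    [0,0,0,0]
  ]
}}

```text
clock: 7.53
eef_pos: [596.4, 8.5, 67.4]
orientation: [[0.031, 1.0, 0.002], [0.999, -0.031, 0.008], [0.008, 0.002, -1.0]]
wrist_force: [-1.9, 7.3, 10.7]
gripper_width: 65.2
```

```bash
python3 prof.py; python3 snap.py tilt3 150 380 60 250
```

```text
-100 1 worldy -87 z [6. 6. 6. 6. 6.]
-80 37 worldy -67 z [ 67.  75.  88. 100. 107.]
-70 63 worldy -57 z [  5.  83. 107. 111. 114.]
-60 34 worldy -47 z [ 66. 104. 111. 113. 114.]
-50 131 worldy -37 z [  6.  18.  73. 113. 116.]
-40 183 worldy -27 z [  7.  56.  76. 113. 116.]
-30 210 worldy -17 z [  9.  15.  60. 114. 117.]
-20 78 worldy -7 z [  6.  55.  62. 113. 115.]
-10 115 worldy 3 z [  5.   7.  57. 115. 117.]
0 61 worldy 13 z [  5.   7.  64. 116. 117.]
10 21 worldy 23 z [  5.   5.   6.   8. 107.]
20 26 worldy 33 z [ 5.  6.  7. 46. 56.]
30 145 worldy 43 z [ 5. 18. 50. 60. 63.]
40 296 worldy 53 z [ 5. 12. 36. 58. 63.]
[596.44444371   8.45682627  67.41201486]
[596.47734274   8.3296705   67.50375637] [-2.34259037  7.61976567  9.80802392]
```

View pics/s_tilt3.png

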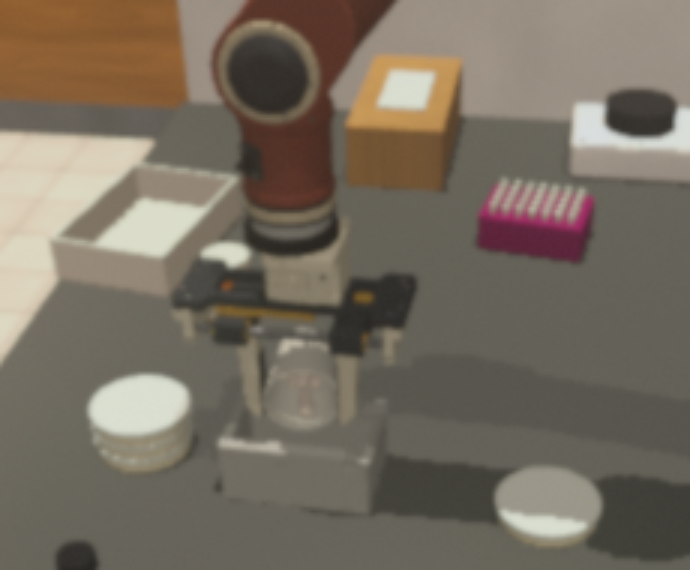

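>>> {"fn": "arm_command", "kwargs": {
  "commands": [
    [0,-0.004,0,0],
    [0,-0.004,0,0],
    [0,-0.003,0,0],
    [0,0,0,0],
    [0,0,0,0],
    [0,0,0,0]
  ]
}}

```text
clock: 8.18
eef_pos: [597.9, 3.7, 69.0]
orientation: [[0.029, 1.0, 0.005], [0.999, -0.029, 0.012], [0.012, 0.005, -1.0]]
wrist_force: [-1.8, 12.2, 16.0]
gripper_width: 65.7
```

```bash
cat > up.py <<'E'
from h import *
# upper-wall slope of the beaker along y (case centre line), and white blobs inside
e=robot.get_obs()['eef_pos'];L=[]
for n in('side','scene'):
    im,W=cloud(n); L.append(W.reshape(-1,3))
P=np.vstack(L);m=(abs(P[:,0]-e[0])<12)&(P[:,2]>e[2]+15)&(P[:,2]<e[2]+70);P=P[m]
Y=[];Z=[]
for y in np.arange(e[1]-85,e[1]+25,6):
    q=P[(P[:,1]>=y)&(P[:,1]<y+6)]
    if len(q)>4:Y.append(y+3);Z.append(np.percentile(q[:,2],92))
print([(round(a),round(b)) for a,b in zip(Y,Z)])
s=slice(2,-1);k=np.polyfit(Y[s],Z[s],1)[0];print('tilt~',90+9.8-np.degrees(np.arctan(k)))
im=cv2.imwrite
E
python3 up.py; python3 snap.py tilt4 230 310 130 240
```

```text
[(-66, 109), (-60, 112), (-54, 113), (-48, 114), (-42, 114), (-36, 115), (-30, 116), (-24, 117), (-18, 117), (-12, 116), (-6, 116), (0, 118), (6, 119)]
tilt~ 95.26990351035165
[597.84281145   3.73526106  68.92455656] [-2.34868997 11.2661895  15.7248487 ]
```

>>> {"fn": "arm_command", "kwargs": {
  "commands": [
    [0,0.004,0,0],
    [0,0.004,0,0],
    [0,0.005,-0.003,0],
    [0,0.005,-0.003,0],
    [0,0.005,-0.003,0],
    [0,0.004,-0.002,0],
    [0,0,0,0],
    [0,0,0,0]
  ]
}}

```text
clock: 9.0
eef_pos: [596.5, 16.2, 58.0]
orientation: [[0.033, 0.999, 0.002], [0.999, -0.033, 0.002], [0.002, 0.002, -1.0]]
wrist_force: [0.9, 3.0, 5.5]
gripper_width: 65.8
```

```bash
python3 up.py; python3 snap.py tilt5 200 330 110 240
```

```text
[(-54, 101), (-48, 114), (-42, 119), (-36, 118), (-30, 118), (-24, 117), (-18, 116), (-12, 114), (-6, 111), (0, 110), (6, 110), (12, 109), (18, 107), (24, 105), (30, 105)]
tilt~ 111.62215266716825
[596.47569708  16.01030922  58.07357407] [1.25423448 4.84477491 5.20579877]
```

View pics/s_tilt5.png

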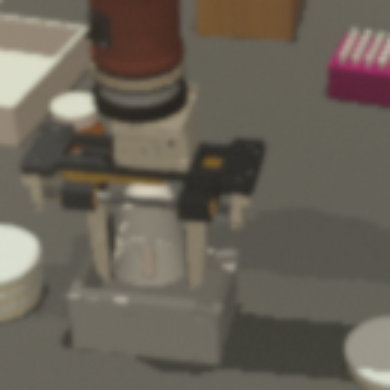

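>>> {"fn": "arm_command", "kwargs": {
  "commands": [
    [0,0.006,0,0],
    [0,-0.006,0.004,0],
    [0,0.006,-0.004,0],
    [0,-0.006,0.004,0],
    [0,0.006,-0.004,0],
    [0,-0.006,0,0],
    [0,0,0,0],
    [0,0,0,0]
  ]
}}

```text
clock: 9.82
eef_pos: [595.4, 17.4, 57.8]
orientation: [[0.033, 0.999, -0.001], [0.999, -0.033, 0.004], [0.004, -0.001, -1.0]]
wrist_force: [-1.0, 6.3, 4.1]
gripper_width: 65.4
```

```bash
python3 up.py; cat > bars.py <<'E'
from h import *
# points inside the cavity, below ledges and above floor (seen from the side and scene cameras)
R=np.array([[np.cos(-.033),-np.sin(-.033)],[np.sin(-.033),np.cos(-.033)]])
for n in('side','scene'):
    im,W=cloud(n);P=W.reshape(-1,3);uv=(P[:,:2]-[596,9.7])@R
    m=(abs(uv[:,0])<54)&(abs(uv[:,1])<26)&(P[:,2]>9)&(P[:,2]<45);f=(abs(uv[:,0])<54)&(abs(uv[:,1])<26)&(P[:,2]<=9)
    c=im.reshape(-1,3)
    print(n,'above floor',m.sum(),c[m].mean(0).round() if m.any() else '','floor',f.sum(),c[f].mean(0).round() if f.any() else '')
    cv2.imwrite(f'pics/bars_{n}.png',cv2.resize(im[150:260,200:340] if n=='side' else im[170:280,240:360],None,fx=4,fy=4)[...,::-1])
F=[robot.get_obs()['wrist_force']];print(np.mean(F,0))
E
python3 bars.py
```

```text
[(-53, 102), (-47, 114), (-41, 118), (-35, 116), (-29, 117), (-23, 115), (-17, 116), (-11, 114), (-5, 111), (1, 109), (7, 109), (13, 108), (19, 108), (25, 107), (31, 106)]
tilt~ 110.16054628999855
side above floor 14 [121. 115. 103.] floor 0 
scene above floor 31 [134. 122. 106.] floor 424 [106.  96.  83.]
[-0.16395927  6.04532987  3.42367801]
```

View pics/bars_scene.png

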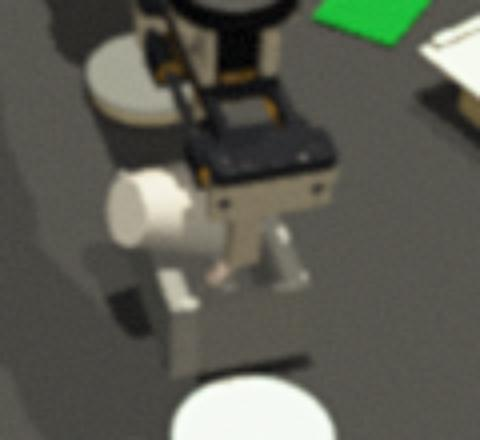

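>>> {"fn": "arm_command", "kwargs": {
  "commands": [
    [0,0,0.012,0],
    [0,0,0.012,0],
    [0,0,0.012,0],
    [0,0,0.012,0],
    [0,0,0,0],
    [0,0,0,0],
    [0,0,0,0]
  ]
}}

```text
clock: 10.6
eef_pos: [595.3, 14.2, 93.6]
orientation: [[0.035, 0.999, -0.001], [0.999, -0.035, -0.0], [-0.0, -0.001, -1.0]]
wrist_force: [0.1, -0.9, -0.8]
gripper_width: 65.4
```

```bash
python3 up.py;python3 bars.py
```

```text
[(-56, 137), (-50, 149), (-44, 151), (-38, 149), (-32, 149), (-26, 149), (-20, 148), (-14, 148), (-8, 148), (-2, 145), (4, 144), (10, 144), (16, 142), (22, 142), (28, 142)]
tilt~ 107.77047478590286
side above floor 9 [106. 102.  92.] floor 0 
scene above floor 59 [138. 125. 110.] floor 519 [108.  99.  86.]
[-0.03930446  0.20974017 -0.7509257 ]
```

View pics/bars_side.png

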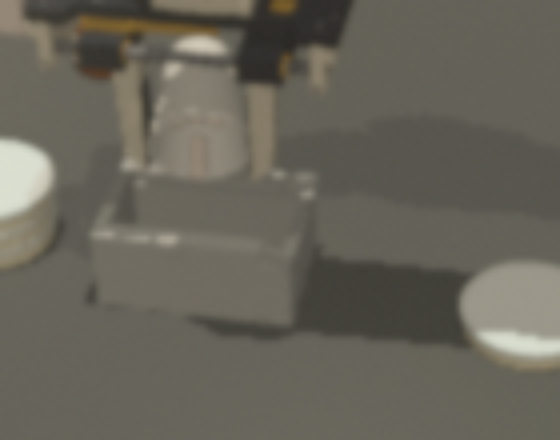

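```bash
cat > cav.py <<'E'
from h import *
# coarse height map of the cavity (case frame), max z of points below the ledges, from the wrist
R=np.array([[np.cos(-.033),-np.sin(-.033)],[np.sin(-.033),np.cos(-.033)]])
im,W=cloud('wrist');P=W.reshape(-1,3);uv=(P[:,:2]-[596,9.7])@R
m=(abs(uv[:,0])<56)&(abs(uv[:,1])<28)&(P[:,2]<46)&(P[:,2]>0)
for v in range(24,-32,-8):
    print(v,[ (lambda q: '..' if len(q)<2 else '%2d'%np.median(q))(P[m&(uv[:,0]>=u)&(uv[:,0]<u+8)&(uv[:,1]>=v)&(uv[:,1]<v+8),2]) for u in range(-56,56,8)])
f=np.mean([ (robot.read_camera('wrist'),robot.get_obs()['wrist_force'])[1] for _ in range(6)],0);print('force',f.round(2))
cv2.imwrite('pics/cav.png',im[...,::-1])
E
python3 cav.py
```

```text
24 ['..', '..', '..', '..', '..', '..', '..', '..', '..', '..', '..', '..', '..', '..']
16 ['..', '..', '..', '..', '15', '15', '13', '..', '..', '..', '..', ' 5', '..', '..']
8 [' 4', ' 4', ' 4', ' 4', ' 4', '16', '13', ' 4', ' 4', ' 4', ' 4', ' 4', ' 4', ' 4']
0 [' 4', ' 4', ' 4', ' 4', ' 4', ' 4', '15', ' 4', ' 4', ' 4', ' 4', ' 4', ' 4', ' 4']
-8 [' 4', ' 4', ' 4', ' 4', ' 4', ' 4', ' 4', ' 4', ' 4', ' 4', ' 4', ' 4', ' 4', ' 4']
-16 [' 4', ' 4', ' 4', ' 4', ' 4', ' 4', ' 4', ' 4', ' 4', ' 4', ' 4', ' 4', ' 4', ' 4']
-24 [' 4', ' 4', ' 4', ' 4', ' 4', ' 4', ' 4', ' 4', ' 4', ' 4', ' 4', ' 4', ' 4', ' 4']
force [-0.09 -0.   -0.97]
```

>>> {"fn": "arm_command", "kwargs": {
  "commands": [
    [0,-0.004,-0.02,0],
    [0,0,-0.018,0],
    [0,0.002,-0.003,0],
    [0,0.002,-0.003,0],
    [0,0.002,-0.003,0],
    [0,0.002,-0.003,0],
    [0,0.002,-0.003,0],
    [0,0.002,-0.002,0],
    [0,0,0,0],
    [0,0,0,0]
  ]
}}

```text
clock: 11.98
eef_pos: [596.5, 21.6, 53.0]
orientation: [[0.034, 0.999, 0.002], [0.999, -0.034, 0.001], [0.001, 0.002, -1.0]]
wrist_force: [1.0, 1.2, 2.6]
gripper_width: 65.4
```

```bash
python3 up.py
```

```text
[(-48, 96), (-42, 109), (-36, 117), (-30, 117), (-24, 116), (-18, 114), (-12, 114), (-6, 111), (0, 108), (6, 107), (12, 105), (18, 103), (24, 101), (30, 101), (36, 100)]
tilt~ 115.13041068900604
```

>>> {"fn": "arm_command", "kwargs": {
  "commands": [
    [0,0,-0.003,0],
    [0,0,-0.003,0],
    [0,0,-0.003,0],
    [0,-0.002,-0.003,0],
    [0,-0.003,0,0],
    [0,0,0,0],
    [0,0.008,0.006,0],
    [0,-0.008,-0.006,0],
    [0,0.008,0.006,0],
    [0,-0.008,-0.006,0],
    [0,0,0,0],
    [0,0,0,0]
  ]
}}

```text
clock: 13.08
eef_pos: [595.3, 20.5, 43.0]
orientation: [[0.032, 0.999, -0.001], [0.999, -0.032, 0.005], [0.005, -0.001, -1.0]]
wrist_force: [-0.5, 8.2, 2.9]
gripper_width: 65.7
```

```bash
python3 up.py
```

```text
[(-44, 101), (-38, 107), (-32, 111), (-26, 111), (-20, 109), (-14, 113), (-8, 112), (-2, 112), (4, 103), (10, 103), (16, 99), (22, 95), (28, 93), (34, 89), (40, 83), (46, 79)]
tilt~ 121.31529434134734
```

>>> {"fn": "arm_command", "kwargs": {
  "commands": [
    [0,0,0.02,0],
    [0,0,0.02,0],
    [0,0,0.02,0],
    [0,0,0.02,0],
    [0,0,0,0],
    [0,0,0,0]
  ]
}}

```text
clock: 13.68
eef_pos: [595.3, 14.3, 103.1]
orientation: [[0.037, 0.999, -0.0], [0.999, -0.037, -0.002], [-0.002, -0.0, -1.0]]
wrist_force: [0.4, 0.3, -0.5]
gripper_width: 65.6
```

```bash
python3 cav.py; python3 up.py
```

```text
24 ['..', '..', '..', '..', '..', '..', '..', '..', '..', '..', '..', '..', '..', '..']
16 [' 4', ' 4', ' 4', ' 4', '16', '13', '15', '16', '22', '23', '23', ' 4', ' 5', ' 5']
8 [' 4', ' 4', ' 4', ' 4', '15', '15', '14', '15', ' 4', ' 6', '16', ' 4', ' 4', ' 4']
0 ['13', ' 4', ' 4', ' 4', ' 4', '15', '14', '16', ' 5', ' 4', '16', ' 4', ' 4', ' 4']
-8 ['15', '13', ' 4', ' 4', ' 4', ' 4', ' 4', '15', '12', ' 4', '16', ' 4', ' 4', ' 4']
-16 [' 5', '15', ' 4', ' 4', ' 4', ' 4', ' 4', ' 4', ' 4', ' 4', ' 5', ' 4', ' 4', ' 4']
-24 [' 4', '15', ' 4', ' 4', ' 4', ' 4', ' 4', ' 4', ' 4', ' 4', ' 4', ' 4', ' 4', ' 4']
force [-0.34  0.05 -0.48]
[(-47, 160), (-41, 167), (-35, 171), (-29, 170), (-17, 172), (-11, 172), (-5, 164), (1, 165), (7, 162), (13, 158), (19, 156), (25, 152), (31, 147), (37, 144)]
tilt~ 119.93615759254449
```

View pics/cav.png

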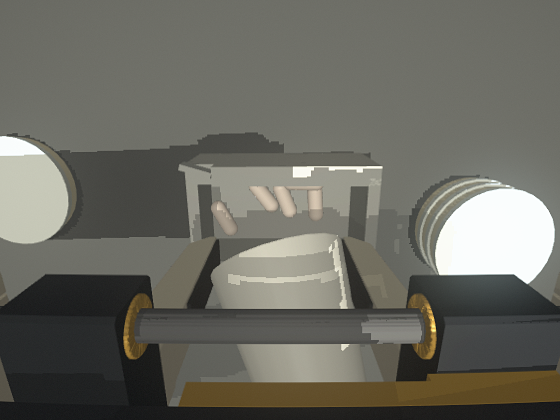

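>>> {"fn": "arm_command", "kwargs": {
  "commands": [
    [-0.0013,-0.0413,0,0],
    [-0.0013,-0.0413,0,0],
    [-0.0013,-0.0413,0,0],
    [-0.0013,-0.0413,0,0],
    [0,0,-0.03,0],
    [0,0,-0.03,0],
    [0,0,-0.03,0],
    [0,0,-0.018,0],
    [0,0,-0.005,0],
    [0,0,0,0],
    [0,0,0,0]
  ]
}}

```text
clock: 15.05
eef_pos: [592.3, -107.2, 19.2]
orientation: [[0.034, 0.999, 0.001], [0.999, -0.034, -0.0], [-0.0, 0.001, -1.0]]
wrist_force: [0.4, -1.0, -0.7]
gripper_width: 65.1
```

```bash
python3 up.py
```

```text
[(-171, 76), (-165, 84), (-159, 89), (-153, 88), (-147, 87), (-141, 89), (-129, 81), (-123, 82), (-117, 79), (-111, 74), (-105, 73), (-99, 67), (-93, 64), (-87, 60), (-81, 60)]
tilt~ 121.80854520245816
```

>>> {"fn": "arm_command", "kwargs": {
  "commands": [
    [0,0,-0.004,0],
    [0,0,-0.003,0],
    [0,0,0,0],
    [0,0,0,0]
  ]
}}

```text
clock: 15.48
eef_pos: [591.8, -107.1, 13.6]
orientation: [[0.034, 0.999, 0.0], [0.999, -0.034, -0.0], [0.0, 0.0, -1.0]]
wrist_force: [0.4, -0.7, -0.1]
gripper_width: 65.1
```

>>> {"fn": "arm_command", "kwargs": {
  "commands": [
    [0,0,0,0],
    [0,0,0,0],
    [0,0,0,0],
    [0,0,0,0],
    [0,0,0,0],
    [0,0,0,0],
    [0,0,0,0],
    [0,0,0,0],
    [0,0,0,0],
    [0,0,0,0],
    [0,0,0,0],
    [0,0,0,0]
  ],
  "grip": 0.6
}}

```text
clock: 16.48
eef_pos: [591.7, -107.1, 13.4]
orientation: [[0.034, 0.999, -0.0], [0.999, -0.034, 0.0], [0.0, -0.0, -1.0]]
wrist_force: [-0.1, -0.3, -0.6]
gripper_width: 74.7
```

```bash
cat > lie.py <<'E'
from h import *
e=robot.get_obs()['eef_pos'];L=[]
for n in('side','scene','wrist'):
    im,W=cloud(n); L.append(W.reshape(-1,3))
    if n=='wrist': cv2.imwrite('pics/lie.png',im[...,::-1])
P=np.vstack(L);m=(abs(P[:,0]-592)<70)&(P[:,1]>-240)&(P[:,1]<-45)&(P[:,2]>8)&(P[:,2]<95);P=P[m]
for y in range(-240,-45,10):
    q=P[(P[:,1]>=y)&(P[:,1]<y+10)]
    if len(q)>3: print(y+5,len(q),'x',np.round(np.percentile(q[:,0],[2,50,98])),'z',np.round(np.percentile(q[:,2],[2,50,98])))
print(e)
E
python3 lie.py
```

```text
-205 61 x [600. 610. 626.] z [ 9. 28. 45.]
-195 113 x [591. 623. 638.] z [ 9. 38. 48.]
-185 361 x [584. 592. 637.] z [ 8. 15. 51.]
-175 712 x [577. 584. 634.] z [ 8. 20. 53.]
-165 823 x [570. 577. 631.] z [13. 31. 57.]
-155 947 x [564. 612. 628.] z [21. 43. 61.]
-145 1802 x [561. 599. 624.] z [ 9. 57. 66.]
-135 1087 x [571. 609. 622.] z [ 8. 59. 66.]
-125 600 x [605. 615. 622.] z [ 8. 20. 42.]
-115 1230 x [552. 629. 644.] z [17. 79. 94.]
-105 4005 x [553. 631. 644.] z [16. 56. 94.]
-95 3152 x [539. 549. 639.] z [17. 56. 77.]
[ 591.68255999 -107.12605869   13.44105796]
```

```bash
cat > cone.py <<'E'
from h import *
from scipy.optimize import least_squares
e=robot.get_obs()['eef_pos'];L=[]
for n in('side','scene','wrist'):
    im,W=cloud(n); L.append(W.reshape(-1,3))
P=np.vstack(L);m=(abs(P[:,0]-600)<60)&(P[:,1]>-240)&(P[:,1]<-127)&(P[:,2]>22)&(P[:,2]<72);P=P[m]
a=np.arctan(13/75)
def res(p,full=False):
    x,y,t=p[:3]; ax=np.array([np.cos(t)*np.cos(a),np.sin(t)*np.cos(a),np.sin(a)])
    c=np.array([x,y,21*np.cos(a)]); d=P-c; s=d@ax; r=np.linalg.norm(d-np.outer(s,ax),axis=1)
    ro=21+s*13/75; q=np.stack([np.abs(r-ro),np.abs(r-ro+3)]).min(0)*np.cos(a)
    q=np.where(s<2,np.hypot(s,np.maximum(r-21,0)),q); q=np.where(s>75,np.hypot(s-75,q),q); return q
b=min((least_squares(res,[610,-200,np.radians(t)],loss='soft_l1',f_scale=2) for t in(75,95,115,135)),key=lambda r:r.cost)
x,y,t=b.x;print('foot',x,y,'axis deg',np.degrees(t),'rim',x+75*np.cos(a)*np.cos(t),y+75*np.cos(a)*np.sin(t),'med res',np.median(res(b.x)),len(P),'q90',np.percentile(res(b.x),90))
E
python3 cone.py
```

```text
foot 616.3027088631712 -201.83931070545282 axis deg 115.65774078292905 rim 584.305247235733 -135.22781125427076 med res 0.38967377744524156 4456 q90 1.2386729491998594
```

>>> {"fn": "arm_command", "kwargs": {
  "commands": [
    [0,0,0.035,0],
    [0,0,0.035,0],
    [0,0,0.025,0.0767],
    [-0.002,-0.015,0,0.0767],
    [-0.002,-0.015,0,0.0767],
    [-0.002,-0.0147,0,0.0767],
    [0,0,0,0],
    [0,0,-0.03,0],
    [0,0,-0.03,0],
    [0,0,-0.03,0],
    [0,0,0,0],
    [0,0,0,0]
  ],
  "grip": 1
}}

```text
clock: 17.78
eef_pos: [586.4, -139.8, 16.3]
orientation: [[-0.431, 0.902, -0.003], [0.902, 0.431, 0.001], [0.002, -0.002, -1.0]]
wrist_force: [0.5, 0.4, 0.6]
gripper_width: 92.6
```

>>> {"fn": "arm_command", "kwargs": {
  "commands": [
    [0,0,0,0],
    [0,0,0,0],
    [0,0,0,0],
    [0,0,0,0],
    [0,0,0,0],
    [0,0,0,0],
    [0,0,0,0]
  ],
  "grip": -1
}}

```text
clock: 18.37
eef_pos: [588.1, -140.7, 18.2]
orientation: [[-0.433, 0.902, 0.002], [0.902, 0.433, -0.0], [-0.001, 0.002, -1.0]]
wrist_force: [-1.1, 0.8, 5.6]
gripper_width: 66.6
```

>>> {"fn": "arm_command", "kwargs": {
  "commands": [
    [0,0,0.039,0],
    [0,0,0.039,-0.0767],
    [0,0,0.039,-0.0767],
    [0,0,0.039,-0.0767],
    [0.002,0.0475,0,-0.0767],
    [0.002,0.0475,0,0],
    [0.002,0.0475,0,0],
    [0.002,0.0475,0,0],
    [0.002,0.0475,0,0],
    [0.002,0.0475,0,0],
    [0.002,0.0475,0,0],
    [0.002,0.0475,0,0]
  ]
}}

```text
clock: 19.37
eef_pos: [598.4, 145.8, 133.7]
orientation: [[0.035, 0.999, -0.001], [0.999, -0.035, -0.0], [-0.001, -0.001, -1.0]]
wrist_force: [1.5, 0.4, -0.9]
gripper_width: 66.1
```

```bash
cat > pose.py <<'E'
from h import *
from scipy.optimize import least_squares
# fit the held cone: tilt and rim offset in the case's y-z plane
e=np.array(robot.get_obs()['eef_pos']);L=[]
for n in('side','scene'):
    im,W=cloud(n); L.append(W.reshape(-1,3))
P=np.vstack(L);h=np.radians(88.1);hv=np.array([np.cos(h),np.sin(h),0]);lx=np.array([np.sin(h),-np.cos(h),0])
d=P-e; m=(abs(d@lx)<28)&(abs(d@hv)<110)&(P[:,2]>e[2]-75)&(P[:,2]<e[2]+105);m&=~((abs(d@lx)<60)&(P[:,2]>e[2]+62)); m&=~((P[:,2]<63)&((P[:,:2]-[596,9.7])@hv[:2]<47))&(P[:,2]>6)
Q=P[m]
def res(p):
    u,v,w,t=p; ax=np.sin(t)*hv+np.array([0,0,np.cos(t)]); c=e+u*lx+v*hv+np.array([0,0,w])-75*ax
    d=Q-c;s=d@ax;r=np.linalg.norm(d-np.outer(s,ax),axis=1);ro=21+s*13/75
    q=np.minimum(abs(r-ro),abs(r-ro+3)); q=np.where(s<0,np.hypot(s,np.maximum(r-21,0)),q);q=np.where((s<5)&(s>=0),np.minimum(q,abs(s)+np.maximum(r-21,0)),q);return np.where(s>75,np.hypot(s-75,q),q)
b=min((least_squares(res,[0,0,16,np.radians(t)],loss='soft_l1',f_scale=2) for t in(5,30,60,90)),key=lambda r:r.cost)
print('tcp',e.round(1),'rim off',b.x[:3].round(1),'tilt',np.degrees(b.x[3]).round(1),'res',np.median(res(b.x)).round(2),len(Q),'F',np.round(robot.get_obs()['wrist_force'],1))
E
python3 pose.py
```

```text
tcp [598.4 145.8 133.7] rim off [-1.9 10.1 14.4] tilt 78.9 res 0.8 1330 F [-0.5  0.2 -1. ]
```

>>> {"fn": "arm_command", "kwargs": {
  "commands": [
    [0,0,-0.044,0],
    [0,0,-0.0435,0],
    [0,0,0,0],
    [-0.0005,-0.0147,0,0],
    [-0.0005,-0.0147,0,0],
    [-0.0005,-0.0147,0,0],
    [-0.0005,-0.0147,0,0],
    [-0.0005,-0.0147,0,0],
    [0,0,0,0],
    [0,0,0,0]
  ]
}}

```text
clock: 20.3
eef_pos: [601.0, 110.3, 75.9]
orientation: [[0.024, 1.0, 0.013], [0.999, -0.025, 0.03], [0.03, 0.012, -0.999]]
wrist_force: [-2.9, 26.7, 13.5]
gripper_width: 65.4
```

```bash
python3 pose.py
```

```text
tcp [601.  110.3  75.9] rim off [-0.7 11.  18.1] tilt 72.7 res 0.81 1105 F [-2.2 26.3 13.8]
```

>>> {"fn": "arm_command", "kwargs": {
  "commands": [
    [0,0,0.004,0],
    [0,0,0.004,0],
    [0,0,0.004,0],
    [0,0,0.004,0],
    [0,0,0,0]
  ]
}}

```text
clock: 20.82
eef_pos: [600.8, 100.5, 87.2]
orientation: [[0.029, 1.0, 0.011], [0.999, -0.03, 0.017], [0.017, 0.011, -1.0]]
wrist_force: [-1.7, 15.0, 11.0]
gripper_width: 64.8
```

```bash
python3 pose.py
```

```text
tcp [600.8 100.5  87.2] rim off [-0.5 13.6 20.6] tilt 60.9 res 0.83 1051 F [-2.7 15.6 11.3]
```

>>> {"fn": "arm_command", "kwargs": {
  "commands": [
    [0,-0.005,0.002,0],
    [0,-0.005,0.002,0],
    [0,-0.005,0.001,0],
    [0,-0.003,0.001,0],
    [0,0,0,0],
    [0,0,0,0]
  ]
}}

```text
clock: 21.42
eef_pos: [601.2, 89.0, 93.0]
orientation: [[0.029, 1.0, 0.013], [0.999, -0.029, 0.02], [0.021, 0.012, -1.0]]
wrist_force: [-3.8, 17.2, 18.0]
gripper_width: 63.1
```

```bash
python3 pose.py
```

```text
tcp [601.2  89.   93. ] rim off [-0.8 16.5 23.7] tilt 51.1 res 0.84 1017 F [-4.3 17.  18.6]
```

>>> {"fn": "arm_command", "kwargs": {
  "commands": [
    [0,0.029,0.01,0],
    [0,0.029,0,0],
    [0,0,0,0],
    [0,0,-0.022,0],
    [0,0,-0.022,0],
    [0,0,0,0],
    [0,0,0,0]
  ]
}}

```text
clock: 22.1
eef_pos: [597.5, 116.8, 60.1]
orientation: [[0.037, 0.999, -0.0], [0.999, -0.037, -0.001], [-0.001, -0.0, -1.0]]
wrist_force: [-0.4, 0.2, 0.2]
gripper_width: 63.3
```

```bash
python3 pose.py
```

```text
tcp [597.5 116.8  60.1] rim off [-0.5 16.9 22.6] tilt 54.5 res 0.82 1032 F [ 0.1 -0.   0.6]
```

>>> {"fn": "arm_command", "kwargs": {
  "commands": [
    [0,0,-0.008,0],
    [0,-0.0115,0,0],
    [0,-0.0115,0.001,0],
    [0,-0.0115,0.001,0],
    [0,-0.0115,0.001,0],
    [0,0,0,0],
    [0,0,0,0]
  ]
}}

```text
clock: 22.78
eef_pos: [599.0, 100.6, 59.2]
orientation: [[0.027, 1.0, 0.006], [0.999, -0.027, 0.022], [0.022, 0.006, -1.0]]
wrist_force: [-1.4, 19.3, 8.7]
gripper_width: 61.0
```

```bash
python3 pose.py
```

```text
tcp [599.  100.6  59.2] rim off [-1.4 21.6 24.4] tilt 47.2 res 0.82 950 F [-1.5 19.7  7.8]
```

>>> {"fn": "arm_command", "kwargs": {
  "commands": [
    [0,0,0.003,0],
    [0,0,0.004,0],
    [0,0,0.004,0],
    [0,0,0.004,0],
    [0,0,0,0]
  ]
}}

```text
clock: 23.3
eef_pos: [596.3, 90.5, 68.1]
orientation: [[0.032, 0.999, -0.001], [0.999, -0.032, 0.008], [0.008, -0.001, -1.0]]
wrist_force: [-2.2, 7.9, 2.0]
gripper_width: 57.9
```

```bash
python3 pose.py
```

```text
tcp [596.3  90.5  68.1] rim off [-0.1 24.9 27.4] tilt 37.4 res 0.74 936 F [-0.7  8.4  1.6]
```

>>> {"fn": "arm_command", "kwargs": {
  "commands": [
    [0,-0.004,0.002,0],
    [0,-0.004,0.003,0],
    [0,-0.004,0.003,0],
    [0,-0.003,0.002,0],
    [0,0,0,0],
    [0,0,0,0]
  ]
}}

```text
clock: 23.9
eef_pos: [597.2, 74.6, 75.0]
orientation: [[0.034, 0.999, -0.0], [0.999, -0.034, 0.002], [0.002, -0.0, -1.0]]
wrist_force: [-1.4, 5.2, 1.5]
gripper_width: 51.2
```

```bash
python3 pose.py
```

```text
tcp [597.2  74.6  75. ] rim off [-0.3 30.2 31.4] tilt 26.0 res 0.69 969 F [-0.9  5.3  1.2]
```

>>> {"fn": "arm_command", "kwargs": {
  "commands": [
    [0,0.006,0,0],
    [0,0,-0.018,0],
    [0,0,-0.018,0],
    [0,0,-0.006,0],
    [0,0,-0.005,0],
    [0,0,-0.005,0],
    [0,0,0,0],
    [0,0,0,0]
  ]
}}

```text
clock: 24.67
eef_pos: [600.3, 72.1, 42.3]
orientation: [[0.038, 0.999, 0.006], [0.999, -0.038, -0.006], [-0.006, 0.007, -1.0]]
wrist_force: [-7.2, -4.6, 33.7]
gripper_width: 49.0
```

```bash
python3 pose.py
```

```text
tcp [600.3  72.1  42.3] rim off [-0.5 32.5 35.3] tilt 25.6 res 0.77 830 F [-6.6 -4.9 33.7]
```

>>> {"fn": "arm_command", "kwargs": {
  "commands": [
    [0,0,0.008,0],
    [0,0,0.006,0],
    [0,0.02,0.002,0],
    [0,0.02,0,0],
    [0,0.012,0,0],
    [0,0,-0.008,0],
    [0,0,0,0]
  ]
}}

```text
clock: 25.35
eef_pos: [597.7, 116.9, 42.0]
orientation: [[0.033, 0.999, 0.0], [0.999, -0.033, -0.001], [-0.001, 0.0, -1.0]]
wrist_force: [-1.0, -0.0, 6.1]
gripper_width: 48.6
```

```bash
python3 pose.py
```

```text
tcp [597.7 116.9  42. ] rim off [-0.5 31.8 36.9] tilt 22.2 res 0.76 960 F [-1.2  1.5  5.5]
```

>>> {"fn": "arm_command", "kwargs": {
  "commands": [
    [0,-0.005,-0.001,0],
    [0,-0.005,0,0],
    [0,-0.005,0,0],
    [0,-0.005,0,0],
    [0,0,0,0],
    [0,0,0,0]
  ]
}}

```text
clock: 25.95
eef_pos: [596.9, 100.8, 40.2]
orientation: [[0.036, 0.999, -0.001], [0.999, -0.036, -0.001], [-0.001, -0.001, -1.0]]
wrist_force: [0.1, 0.6, 0.2]
gripper_width: 32.3
```

```bash
python3 pose.py
```

```text
tcp [596.9 100.8  40.2] rim off [-0.2 38.3 39.9] tilt 15.8 res 0.99 1039 F [0.3 0.5 0. ]
```

>>> {"fn": "arm_command", "kwargs": {
  "commands": [
    [0,0,0,0],
    [0,0,0,0],
    [0,0,0,0],
    [0,0,0,0],
    [0,0,0,0],
    [0,0,0,0],
    [0,0,0,0],
    [0,0,0,0],
    [0,0,0,0],
    [0,0,0,0]
  ],
  "grip": 1
}}

```text
clock: 26.88
eef_pos: [597.3, 102.0, 40.8]
orientation: [[0.034, 0.999, -0.0], [0.999, -0.034, 0.0], [0.0, -0.0, -1.0]]
wrist_force: [-0.0, -0.4, 0.8]
gripper_width: 91.3
```

```bash
python3 pose.py
```

```text
tcp [597.3 102.   40.8] rim off [ 0.2 17.6 36.9] tilt 0.4 res 0.67 883 F [-0.5  0.8 -0.3]
```

>>> {"fn": "arm_command", "kwargs": {
  "commands": [
    [0,0,0.044,0],
    [0,0,0.044,0],
    [0,0,0.055,0],
    [-0.0214,0.0259,0.02,-0.0776],
    [-0.0214,0.0259,0.02,-0.0776],
    [-0.0214,0.0259,0,-0.0776],
    [-0.0214,0.0259,0,-0.0776],
    [-0.0214,0.0259,0,-0.0776],
    [-0.0214,0.0259,0,-0.0776],
    [-0.0214,0.0259,0,-0.0776],
    [-0.0214,0.0259,0,-0.0776]
  ]
}}

```text
clock: 27.9
eef_pos: [467.9, 258.3, 178.2]
orientation: [[0.85, 0.527, 0.0], [0.527, -0.85, 0.0], [0.0, -0.0, -1.0]]
wrist_force: [-0.1, 0.8, 0.3]
gripper_width: 92.9
```

>>> {"fn": "arm_command", "kwargs": {
  "commands": [
    [0,0,0,-0.0776],
    [0,0,0,-0.0776],
    [0,0,0,0],
    [0,0,0,0]
  ]
}}

```text
clock: 28.23
eef_pos: [468.8, 257.4, 178.1]
orientation: [[0.949, 0.315, 0.0], [0.315, -0.949, -0.0], [0.0, 0.0, -1.0]]
wrist_force: [-0.4, -0.5, -0.9]
gripper_width: 92.8
```

```bash
python3 - <<'E'
from h import *
im,W=cloud('wrist');cv2.imwrite('pics/lidw.png',im[...,::-1]);e=robot.get_obs();P=W.reshape(-1,3)
m=(P[:,2]>41)&(P[:,2]<48.5)&(np.hypot(P[:,0]-493,P[:,1]-265)<80);Q=P[m]
print(m.sum(),cv2.minAreaRect(Q[:,:2].astype(np.float32)),np.percentile(Q[:,2],[5,50,95]))
m=(P[:,2]>49.5)&(P[:,2]<56)&(np.hypot(P[:,0]-437,P[:,1]-247)<40);print(m.sum(),cv2.minAreaRect(P[m][:,:2].astype(np.float32)) if m.sum()>3 else '')
print(e['eef_pos'],np.round(e['orientation'],3).tolist(),np.round(e['joints']))
E
```

```text
10001 ((492.67425537109375, 264.84906005859375), (126.72163391113281, 68.39158630371094), 18.347009658813477) [43.44268762 44.60168515 45.80520201]
417 ((437.9756774902344, 246.931640625), (8.481192588806152, 48.89312744140625), 18.301162719726562)
[468.96615675 257.18961008 178.07368498] [[0.949, 0.315, 0.0], [0.315, -0.949, -0.0], [0.0, 0.0, -1.0]] [-47.  29.  24. 104. -15.  50. -88.]
```

>>> {"fn": "arm_command", "kwargs": {
  "commands": [
    [0,0,-0.043,0],
    [0,0,-0.043,0],
    [0,0,-0.043,0],
    [0,0,-0.043,0],
    [0,0,-0.034,0],
    [0,0,0,0],
    [0,0,0,0]
  ]
}}

```text
clock: 28.87
eef_pos: [468.7, 256.5, 22.9]
orientation: [[0.95, 0.312, -0.002], [0.312, -0.95, -0.001], [-0.002, 0.0, -1.0]]
wrist_force: [-0.3, -0.1, 1.8]
gripper_width: 93.0
```

>>> {"fn": "arm_command", "kwargs": {
  "commands": [
    [0,0,0,0],
    [0,0,0,0],
    [0,0,0,0],
    [0,0,0,0],
    [0,0,0,0],
    [0,0,0,0],
    [0,0,0,0],
    [0,0,0,0]
  ],
  "grip": -1
}}

```text
clock: 29.53
eef_pos: [469.6, 257.8, 24.8]
orientation: [[0.95, 0.312, 0.002], [0.312, -0.95, 0.001], [0.002, -0.001, -1.0]]
wrist_force: [-1.6, -0.4, 6.2]
gripper_width: 67.5
```

>>> {"fn": "arm_command", "kwargs": {
  "commands": [
    [0,0,0.01,0],
    [0,0,0.02,0],
    [0,0,0.03,0],
    [0,0,0.03,0],
    [-0.0025,-0.0462,0.02,-0.0748],
    [-0.0025,-0.0462,0,-0.0748],
    [-0.0025,-0.0462,0,-0.0748],
    [-0.0025,-0.0462,0,0],
    [-0.0025,-0.0462,0,0],
    [-0.0025,-0.0462,0,0],
    [-0.0025,-0.0462,0,0],
    [0,0,0,0]
  ]
}}

```text
clock: 30.53
eef_pos: [455.1, 6.2, 107.1]
orientation: [[0.999, -0.049, 0.001], [-0.049, -0.999, -0.005], [0.002, 0.005, -1.0]]
wrist_force: [-0.1, -1.2, -0.3]
gripper_width: 67.5
```

```bash
cat > lid.py <<'E'
from h import *
import sys
c0=np.array([596,9.7]);t=np.radians(-1.9);X=np.array([np.cos(t),np.sin(t)]);Y=np.array([-X[1],X[0]])
o=robot.get_obs();e=np.array(o['eef_pos']);lo,hi=map(float,sys.argv[1:3]) # z window of lid top
for n in('wrist','side','scene'):
    im,W=cloud(n);P=W.reshape(-1,3);d=P[:,:2]-c0;u,v=d@X,d@Y
    eu=(e[:2]-c0)@X
    m=(P[:,2]>lo)&(P[:,2]<hi)&(u>eu-50)&(u<eu+100)&(abs(v)<45)&(im.reshape(-1,3).min(1)>int(sys.argv[3]))
    if m.sum()<50: print(n,m.sum());continue
    q=np.stack([u[m],v[m]],1).astype(np.float32);r=cv2.minAreaRect(q)
    A=np.c_[u[m],v[m],np.ones(m.sum())];k,*_=np.linalg.lstsq(A,P[m,2],rcond=None);rs=P[m,2]-A@k
    g=abs(rs)<2;k,*_=np.linalg.lstsq(A[g],P[m,2][g],rcond=None)
    print(n,m.sum(),'ctr(case)',np.round(r[0],1),'size',np.round(r[1],1),'ang',round(r[2],1),'u',np.percentile(u[m],[.5,99.5]).round(1),'pitch,roll deg',np.degrees(k[:2]).round(2),'z at nose(u=%d) %.1f, at grip %.1f'%(eu+88,k[0]*(eu+88)+k[2],k[0]*eu+k[2]))
print('tcp',e.round(1),'case u,v',((e[:2]-c0)@X).round(1),((e[:2]-c0)@Y).round(1),'F',np.round(o['wrist_force'],1),'yaw',np.degrees(np.arctan2(o['orientation'][1][0],o['orientation'][0][0])).round(2))
E
python3 lid.py 100 170 110
```

```text
wrist 33971 ctr(case) [-107.7   -9.2] size [ 68.3 110.4] ang 89.3 u [-161.6  -53. ] pitch,roll deg [-0.18 -0.26] z at nose(u=-52) 126.6, at grip 126.9
side 520 ctr(case) [-116.7   -3.3] size [ 72.5 128.3] ang 88.3 u [-179.9  -53.1] pitch,roll deg [-0.86 -0.86] z at nose(u=-52) 125.1, at grip 126.4
scene 643 ctr(case) [-113.6    0.6] size [131.4  77.6] ang 3.9 u [-178.   -49.6] pitch,roll deg [-1.   -0.25] z at nose(u=-52) 126.7, at grip 128.2
tcp [455.1   6.2 107.1] case u,v -140.7 -8.2 F [-0.1 -1.2 -0.3] yaw -2.78
```

>>> {"fn": "arm_command", "kwargs": {
  "commands": [
    [0,0,0,0],
    [0,0,0,0],
    [0,0,0,0]
  ]
}}

```text
clock: 30.93
eef_pos: [455.8, 16.3, 106.0]
orientation: [[0.999, -0.032, -0.0], [-0.032, -0.999, 0.001], [-0.0, -0.001, -1.0]]
wrist_force: [-0.4, -0.6, -0.4]
gripper_width: 67.6
```

```bash
python3 lid.py 100 170 110
```

```text
wrist 33947 ctr(case) [-107.5    1.3] size [110.6  68.3] ang 0.4 u [-161.1  -52.6] pitch,roll deg [-0.29  0.01] z at nose(u=-52) 125.3, at grip 125.8
side 523 ctr(case) [-116.     1.6] size [127.8  70.3] ang 0.8 u [-179.5  -52.8] pitch,roll deg [-0.8  -0.86] z at nose(u=-52) 124.4, at grip 125.6
scene 641 ctr(case) [-112.2    2.2] size [128.8  80.4] ang 3.6 u [-175.4  -49.9] pitch,roll deg [-1.22 -0.08] z at nose(u=-52) 126.0, at grip 127.9
tcp [455.8  16.3 106. ] case u,v -140.4 2.0 F [-0.4 -0.6 -0.4] yaw -1.84
```

>>> {"fn": "arm_command", "kwargs": {
  "commands": [
    [0,-0.002,-0.03,-0.0044],
    [0,0,-0.03,0],
    [0,0,-0.02,0],
    [0,0,-0.01,0],
    [0,0,0,0],
    [0,0,0,0],
    [0,0,0,0]
  ]
}}

```text
clock: 31.67
eef_pos: [456.5, 13.3, 39.3]
orientation: [[0.999, -0.042, 0.002], [-0.042, -0.999, 0.0], [0.002, -0.0, -1.0]]
wrist_force: [0.9, 0.1, -0.7]
gripper_width: 67.2
```

```bash
python3 lid.py 49 64 110; python3 case.py c2
```

```text
wrist 35968 ctr(case) [-100.7   -0.3] size [122.4  89. ] ang 0.0 u [-160.3  -40.5] pitch,roll deg [-0.25 -0.  ] z at nose(u=-51) 58.7, at grip 59.1
side 481 ctr(case) [-109.2    0.8] size [139.3  87.6] ang 0.0 u [-178.6  -40.2] pitch,roll deg [-0.7  -0.21] z at nose(u=-51) 57.6, at grip 58.7
scene 620 ctr(case) [-109.5   -1. ] size [137.9  86.3] ang 1.1 u [-172.8  -42.3] pitch,roll deg [-0.75 -0.03] z at nose(u=-51) 59.6, at grip 60.8
tcp [456.5  13.3  39.3] case u,v -139.5 -1.1 F [ 0.9  0.1 -0.7] yaw -2.41
19585 ((541.076171875, 11.25240707397461), (89.22123718261719, 69.27957916259766), 88.98536682128906) [57.29921858 58.80884925 59.95756397]
[507.00019112 507.53864987 533.42716731 573.79773542 576.42073268] [-33.23400355 -31.50737553  10.52765744  52.91701418  56.01020806]
21853 ((543.315185546875, 11.402286529541016), (89.1814956665039, 72.7325210571289), 89.90347290039062) [47.6073128  58.69694032 59.91806342]
[507.00019112 507.62265963 535.45069085 574.86165968 579.72790969] [-33.23400355 -31.46664614  11.27023622  52.86585876  56.01020806]
[456.34015563  13.38330319  39.28557885]
```

>>> {"fn": "arm_command", "kwargs": {
  "commands": [
    [0,0.0007,-0.003,0],
    [0,0,-0.003,0],
    [0,0,0,0],
    [0,0,0,0],
    [0,0,0,0]
  ]
}}

```text
clock: 32.28
eef_pos: [455.7, 13.8, 34.0]
orientation: [[0.999, -0.042, -0.0], [-0.042, -0.999, 0.0], [-0.0, -0.0, -1.0]]
wrist_force: [0.2, -0.0, -0.7]
gripper_width: 66.9
```

```bash
python3 - <<'E'
from h import *
c0=np.array([596,9.7]);t=np.radians(-1.9);X=np.array([np.cos(t),np.sin(t)]);Y=np.array([-X[1],X[0]])
im,W=cloud('wrist');P=W.reshape(-1,3);d=P[:,:2]-c0;u,v=d@X,d@Y
# lid portion only, well behind the case front
m=(u>-165)&(u<-72)&(abs(v)<45)&(P[:,2]>47)&(P[:,2]<57)
for a in range(-155,-70,12):
    q=m&(u>a)&(u<a+12); print(a+6,'v edges',np.percentile(v[q],[.5,99.5]).round(1),'z',np.median(P[q,2]).round(1))
q=(u>-64)&(u<-54)&(abs(v)<25)&(P[:,2]<58);print('nose part z',np.median(P[q,2]))
q=(u>-40)&(u<50)&(P[:,2]>55)&(P[:,2]<62);print('lips z',np.median(P[q,2]))
for s in(1,-1):
    q=(u>-35)&(u<0)&(P[:,2]>55)&(P[:,2]<62)&(v*s>0);print('lip v',np.percentile(v[q],[1,99]).round(1))
o=robot.get_obs();print(o['eef_pos'],o['wrist_force'])
E
```

```text
-149 v edges [-35.1  32.4] z 53.9
-137 v edges [-44.   41.2] z 53.8
-125 v edges [-35.1  43.6] z 53.8
-113 v edges [-35.1  32.1] z 53.7
-101 v edges [-35.2  31.9] z 53.6
-89 v edges [-35.2  31.9] z 53.5
-77 v edges [-35.3  31.9] z 53.5Traceback (most recent call last):
  File "<stdin>", line 7, in <module>
    return _quantile_unchecked(
        a, q, axis, out, overwrite_input, method, keepdims, weights)
    return _ureduce(a,
                    func=_quantile_ureduce_func,
    ...<5 lines>...
                    overwrite_input=overwrite_input,
                    method=method)
    r = func(a, **kwargs)
    result = _quantile(arr,
                       quantiles=q,
    ...<2 lines>...
                       out=out,
                       weights=wgt)
    slices_having_nans = np.isnan(arr[-1, ...])
                                  ~~~^^^^^^^^^
IndexError: index -1 is out of bounds for axis 0 with size 0
```

>>> {"fn": "arm_command", "kwargs": {
  "commands": [
    [0,0.0023,0,0],
    [0.004,-0.00013,0,0],
    [0.004,-0.00013,0,0],
    [0.004,-0.00013,0,0],
    [0.004,-0.00013,0,0],
    [0.004,-0.00013,0,0],
    [0,0,0,0]
  ]
}}

```text
clock: 32.92
eef_pos: [471.9, 15.0, 34.1]
orientation: [[0.999, -0.042, 0.001], [-0.042, -0.999, -0.0], [0.001, 0.0, -1.0]]
wrist_force: [0.3, 0.2, -0.8]
gripper_width: 67.4
```

>>> {"fn": "arm_command", "kwargs": {
  "commands": [
    [0.005,-0.00017,0,0],
    [0.005,-0.00017,0,0],
    [0.005,-0.00017,0,0],
    [0.005,-0.00017,0,0],
    [0.005,-0.00017,0,0],
    [0,0,0,0]
  ]
}}

```text
clock: 33.42
eef_pos: [490.8, 14.4, 34.1]
orientation: [[0.999, -0.042, 0.002], [-0.042, -0.999, -0.0], [0.002, 0.0, -1.0]]
wrist_force: [0.4, 0.3, -1.0]
gripper_width: 67.2
```

>>> {"fn": "arm_command", "kwargs": {
  "commands": [
    [0.005,-0.00017,0,0],
    [0.005,-0.00017,0,0],
    [0.005,-0.00017,0,0],
    [0.004,-0.00017,0,0],
    [0,0,0,0],
    [0,0,0,0]
  ]
}}

```text
clock: 33.92
eef_pos: [503.9, 13.9, 34.0]
orientation: [[0.999, -0.042, 0.0], [-0.042, -0.999, 0.0], [0.0, -0.0, -1.0]]
wrist_force: [0.3, -0.5, -0.8]
gripper_width: 67.1
```

```bash
python3 lid.py 49 57 110
```

```text
wrist 32591 ctr(case) [-53.7  -0.6] size [121.8  87. ] ang 0.0 u [-112.9   -4.3] pitch,roll deg [-0.27  0.01] z at nose(u=-4) 53.4, at grip 53.8
side 397 ctr(case) [-62.1   0.1] size [139.1  88. ] ang 0.3 u [-131.3    6.4] pitch,roll deg [0.1  0.51] z at nose(u=-4) 53.1, at grip 53.0
scene 526 ctr(case) [-64.5  -2.6] size [142.1  79.5] ang 0.5 u [-129.3   -0.7] pitch,roll deg [-0.29 -0.53] z at nose(u=-4) 54.3, at grip 54.8
tcp [503.9  13.9  34. ] case u,v -92.2 1.1 F [ 0.3 -0.5 -0.8] yaw -2.41
```

>>> {"fn": "arm_command", "kwargs": {
  "commands": [
    [0.005,-0.00017,0,0],
    [0.005,-0.00017,0,0],
    [0.0045,-0.00017,0,0],
    [0,0,0,0],
    [0,0,0,0]
  ]
}}

```text
clock: 34.48
eef_pos: [515.0, 13.5, 34.0]
orientation: [[0.999, -0.042, 0.0], [-0.042, -0.999, -0.0], [0.0, 0.0, -1.0]]
wrist_force: [-0.1, 0.7, -1.3]
gripper_width: 67.4
```

>>> {"fn": "arm_command", "kwargs": {
  "commands": [
    [0,0,0,0],
    [0,0,0,0],
    [0,0,0,0],
    [0,0,0,0],
    [0,0,0,0],
    [0,0,0,0]
  ],
  "grip": 1
}}

```text
clock: 34.98
eef_pos: [514.6, 13.5, 34.1]
orientation: [[0.999, -0.042, 0.0], [-0.042, -0.999, 0.0], [0.0, -0.0, -1.0]]
wrist_force: [0.3, -0.7, 0.0]
gripper_width: 92.9
```

```bash
python3 lid.py 49 57 110
```

```text
wrist 31032 ctr(case) [-43.   -0.1] size [ 86.9 123.2] ang 89.8 u [-103.3    6.4] pitch,roll deg [0.06 0.07] z at nose(u=6) 52.7, at grip 52.6
side 413 ctr(case) [-51.4  -0. ] size [138.3  87.4] ang 0.6 u [-120.4   17.3] pitch,roll deg [0.55 1.09] z at nose(u=6) 52.8, at grip 52.0
scene 597 ctr(case) [-53.4  -1.5] size [137.7  88.6] ang 3.3 u [-114.4   10.4] pitch,roll deg [ 0.01 -0.1 ] z at nose(u=6) 53.7, at grip 53.6
tcp [514.6  13.5  34.1] case u,v -81.4 1.1 F [ 0.3 -0.7  0. ] yaw -2.41
```

>>> {"fn": "arm_command", "kwargs": {
  "commands": [
    [0,0,0.05,0],
    [0,0,0.017,0],
    [-0.0427,0.0005,0,0],
    [-0.0427,0.0005,0,0],
    [0,0,0,0]
  ]
}}

```text
clock: 35.55
eef_pos: [442.1, 14.5, 83.9]
orientation: [[0.999, -0.043, -0.011], [-0.043, -0.999, 0.002], [-0.011, -0.001, -1.0]]
wrist_force: [-0.2, 0.1, -0.1]
gripper_width: 92.7
```

>>> {"fn": "arm_command", "kwargs": {
  "commands": [
    [0,0,0,0],
    [0,0,0,0],
    [0,0,0,0],
    [0,0,0,0],
    [0,0,0,0],
    [0,0,0,0],
    [0,0,0,0],
    [0,0,-0.025,0],
    [0,0,-0.0245,0],
    [0,0,0,0],
    [0,0,0,0]
  ],
  "grip": -1
}}

```text
clock: 36.47
eef_pos: [450.1, 14.2, 46.8]
orientation: [[0.999, -0.042, -0.002], [-0.042, -0.999, -0.0], [-0.002, 0.0, -1.0]]
wrist_force: [0.0, -0.5, 0.8]
gripper_width: 24.1
```

>>> {"fn": "arm_command", "kwargs": {
  "commands": [
    [0,0,0,0],
    [0,0,0,0],
    [0,0,0,0],
    [0.006,-0.0002,0,0],
    [0.006,-0.0002,0,0],
    [0.005,-0.00017,0,0],
    [0.004,-0.00017,0,0],
    [0.004,-0.00017,0,0],
    [0.004,-0.00017,0,0],
    [0.004,-0.00017,0,0],
    [0.004,-0.00017,0,0],
    [0,0,0,0]
  ]
}}

```text
clock: 37.47
eef_pos: [479.2, 13.1, 47.2]
orientation: [[0.999, -0.042, 0.001], [-0.042, -0.999, -0.0], [0.001, 0.0, -1.0]]
wrist_force: [-0.1, -0.3, 0.5]
gripper_width: 0.5
```

```bash
python3 lid.py 49 56 110
```

```text
wrist 23659 ctr(case) [-62.   -1.8] size [82.4 90.3] ang 90.0 u [-104.6  -17.2] pitch,roll deg [0.11 0.04] z at nose(u=-28) 52.7, at grip 52.5
side 462 ctr(case) [-59.9  -1. ] size [88.9 85.6] ang 4.4 u [-105.3  -17.5] pitch,roll deg [0.27 0.8 ] z at nose(u=-28) 52.0, at grip 51.6
scene 469 ctr(case) [-60.7  -0.2] size [81.5 88.5] ang 88.0 u [-103.2  -17.1] pitch,roll deg [0. 0.] z at nose(u=-28) 53.7, at grip 53.7
tcp [479.2  13.1  47.2] case u,v -116.8 -0.4 F [-0.1 -0.3  0.5] yaw -2.41
```

>>> {"fn": "arm_command", "kwargs": {
  "commands": [
    [0.005,-0.00017,0,0],
    [0.005,-0.00017,0,0],
    [0.005,-0.00017,0,0],
    [0.005,-0.00017,0,0],
    [0.004,-0.00013,0,0],
    [0.004,-0.00013,0,0],
    [0.004,-0.00013,0,0],
    [0,0,0,0],
    [0,0,0,0]
  ]
}}

```text
clock: 38.37
eef_pos: [502.7, 12.4, 47.2]
orientation: [[0.999, -0.042, 0.001], [-0.042, -0.999, -0.0], [0.001, 0.0, -1.0]]
wrist_force: [-0.7, -0.0, -0.6]
gripper_width: 0.7
```

```bash
cat > thumb.py <<'E'
from h import *
# thumb bar (top 59 mm; lid x -62..-54) and lid rear end in the case frame
c0=np.array([596,9.7]);t=np.radians(-1.9);X=np.array([np.cos(t),np.sin(t)]);Y=np.array([-X[1],X[0]])
for n in('wrist','side','scene'):
    im,W=cloud(n);P=W.reshape(-1,3);d=P[:,:2]-c0;u,v=d@X,d@Y
    a=(abs(v)<22)&(u>-125)&(u<-30)&(P[:,2]>56)&(P[:,2]<62);b=(abs(v)<25)&(u>-125)&(u<60)&(P[:,2]>49)&(P[:,2]<55.5)
    print(n,a.sum(),'thumb u',np.percentile(u[a],[3,50,97]).round(1) if a.sum()>5 else '','lid u',np.percentile(u[b],[.5,99.5]).round(1),'z',np.median(P[b,2]).round(1))
o=robot.get_obs();print(o['eef_pos'],np.round(o['wrist_force'],1))
E
python3 thumb.py
```

```text
wrist 1683 thumb u [-84.6 -77.5 -73.3] lid u [-84.   27.6] z 52.7
side 37 thumb u [-102.6  -81.   -74.3] lid u [-96.9  57.6] z 52.0
scene 73 thumb u [-87.7 -75.1 -33. ] lid u [-75.  46.] z 53.6
[502.29899992  12.40206004  47.19200842] [-0.7 -0.7 -0.1]
```

>>> {"fn": "arm_command", "kwargs": {
  "commands": [
    [0.004,-0.00013,0,0],
    [0.004,-0.00013,0,0],
    [0.003,-0.0001,0,0],
    [0.002,0,0,0],
    [0,0,0,0]
  ]
}}

```text
clock: 38.93
eef_pos: [512.7, 12.1, 47.2]
orientation: [[0.999, -0.042, 0.001], [-0.042, -0.999, -0.0], [0.001, 0.0, -1.0]]
wrist_force: [-0.6, 0.5, -0.0]
gripper_width: 0.6
```

>>> {"fn": "arm_command", "kwargs": {
  "commands": [
    [0.0013,0,0,0],
    [0.0013,0,0,0],
    [0,0,0,0]
  ]
}}

```text
clock: 39.18
eef_pos: [514.2, 12.1, 47.2]
orientation: [[0.999, -0.042, 0.0], [-0.042, -0.999, 0.0], [0.0, -0.0, -1.0]]
wrist_force: [0.0, 0.8, -0.0]
gripper_width: 0.3
```

```bash
python3 thumb.py
```

```text
wrist 1732 thumb u [-73.1 -66.9 -62.5] lid u [-63.1  39. ] z 52.7
side 33 thumb u [-91.  -69.2 -63.7] lid u [-89.4  57.2] z 52.0
scene 86 thumb u [-78.9 -64.9 -31.3] lid u [-65.3  51. ] z 53.6
[514.18820092  12.13794086  47.20924305] [-0.4  0.2  0.4]
```

>>> {"fn": "arm_command", "kwargs": {
  "commands": [
    [0.001,0,0,0],
    [0.001,0,0,0],
    [0,0,0,0]
  ]
}}

```text
clock: 39.58
eef_pos: [515.6, 12.1, 47.2]
orientation: [[0.999, -0.042, 0.0], [-0.042, -0.999, 0.0], [0.0, -0.0, -1.0]]
wrist_force: [-0.1, -0.1, -0.0]
gripper_width: 0.4
```

>>> {"fn": "arm_command", "kwargs": {
  "commands": [
    [0.001,0,0,0],
    [0,0,0,0],
    [0,0,0,0]
  ]
}}

```text
clock: 39.83
eef_pos: [515.7, 12.2, 47.1]
orientation: [[0.999, -0.042, -0.001], [-0.042, -0.999, 0.0], [-0.001, -0.0, -1.0]]
wrist_force: [-1.7, 0.4, 1.8]
gripper_width: 0.8
```

>>> {"fn": "arm_command", "kwargs": {
  "commands": [
    [0.001,0,0,0],
    [0,0,0,0],
    [0,0,0,0]
  ]
}}

```text
clock: 40.08
eef_pos: [515.8, 12.2, 47.1]
orientation: [[0.999, -0.042, -0.003], [-0.042, -0.999, 0.0], [-0.003, -0.0, -1.0]]
wrist_force: [-4.4, 0.2, 3.9]
gripper_width: 0.5
```

>>> {"fn": "arm_command", "kwargs": {
  "commands": [
    [-0.01,0,0,0],
    [-0.03,0,0,0],
    [0,0,0.05,0],
    [0,0,0.05,0],
    [0,0,0.05,0],
    [0,0,0,0],
    [0,0,0,0]
  ]
}}

```text
clock: 40.67
eef_pos: [489.6, 12.3, 161.9]
orientation: [[0.999, -0.042, 0.008], [-0.042, -0.999, 0.001], [0.008, -0.001, -1.0]]
wrist_force: [-1.1, -0.9, -0.9]
gripper_width: 0.6
```

```bash
python3 thumb.py; python3 - <<'E'
from h import *
c0=np.array([596,9.7]);t=np.radians(-1.9);X=np.array([np.cos(t),np.sin(t)]);Y=np.array([-X[1],X[0]])
A=[]
for n in('wrist','side','scene'):
    im,W=cloud(n);P=W.reshape(-1,3);d=P[:,:2]-c0;u,v=d@X,d@Y;A.append(P)
    if n=='wrist': cv2.imwrite('pics/final.png',im[...,::-1])
    b=(abs(v)<26)&(u>-50)&(u<50)&(P[:,2]>48)&(P[:,2]<57)
    B=np.c_[u[b],v[b],np.ones(b.sum())];k,*_=np.linalg.lstsq(B,P[b,2],rcond=None);print(n,b.sum(),'lid pitch/roll',np.degrees(k[:2]).round(2),'top z nose',(k[0]*57+k[2]).round(1))
    r=(abs(v)<40)&(u>-90)&(u<-66.5)&(P[:,2]>49)
    if n=='wrist':
        a=(u>-76)&(u<-60)&(abs(v)<30)&(P[:,2]>56.5)&(P[:,2]<62);print('thumb rect',cv2.minAreaRect(np.stack([u[a],v[a]],1).astype(np.float32)))
        for w in(-70,-68): q=(abs(u-w)<1.2)&(abs(v)<42)&(P[:,2]>49)&(P[:,2]<57);print('lid v edges',np.percentile(v[q],[1,99]) if q.any() else '')
P=np.vstack(A);m=(np.hypot(P[:,0]-598,P[:,1]-119.6)<45)&(P[:,2]>68)&(P[:,2]<85);Q=P[m]
print('beaker rim',cv2.minEnclosingCircle(Q[:,:2].astype(np.float32)),'z',np.percentile(Q[:,2],[5,50,95]))
E
```

```text
wrist 543 thumb u [-68.4 -64.6 -61.1] lid u [-70.8  46.4] z 52.7
side 32 thumb u [-69.1 -65.6 -61.9] lid u [-70.9  57.6] z 52.0
scene 66 thumb u [-68.3 -62.  -33.4] lid u [-63.3  51.4] z 53.7
[486.45916742  12.45806371 158.58203474] [-0.7 -0.1 -0.1]
wrist 8624 lid pitch/roll [0.02 0.05] top z nose 52.7
thumb rect ((-64.90348052978516, 0.8376865386962891), (49.46531677246094, 8.242164611816406), 89.59012603759766)
lid v edges [-33.31382073  33.57166447]
lid v edges [-33.33458508  34.3363038 ]
side 431 lid pitch/roll [-0.07  0.42] top z nose 51.9
scene 550 lid pitch/roll [-0.19  0.1 ] top z nose 53.8
beaker rim ((598.5775146484375, 119.42859649658203), 35.259033203125) z [68.65307715 73.95158924 75.78295   ]
```

View pics/final.png

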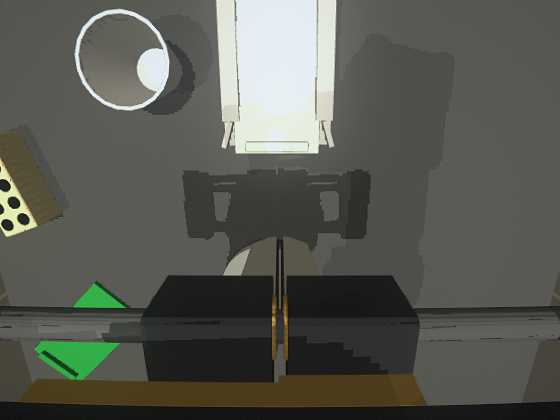

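The lid's rear end stands 5.8 mm out (6 expected) and it lies flat and straight between the lips. The empty beaker at (125,60) is upright, and the gripper is clear.

```bash
python3 -c "
from workcell import robot
print(robot.hand_in(), robot.get_obs()['clock'])"
```

```text
the job is handed in; nothing more can be done
the job is handed in; nothing more can be done
```

The job is done and handed in at about 41 s on the robot's clock. All five stir bars are in the case, the lid is home, and the empty beaker stands upright on the bench.

**How it went**
- **Tipping:** The moves cannot tilt the tool, so I gripped the beaker at its rim and levered it over the case's edge. At about 110° only one bar came out. At about 120° with some shaking, the rest did.
- **Standing the beaker up:** I laid it on its side, gripped the rim again, and righted it against the case's far wall. It now stands beside the case at about (598, 119) mm, not where it started.
- **Lid:** I carried the lid by its sides into the flared mouth and slid it under the lips. I then pushed its rear end home with closed fingers until the stop pushed back with about 4–6 N.

**Last checks**
- **Lid:** The rear end stands 5.8 mm out of the front (6 mm expected). The top is at 52.7 mm (53 mm expected), and it is flat to within 0.1° and straight to about 0.4°, by the wrist camera.
- **Disagreement between cameras:** The lid top reads 51.9 mm in the side camera and 53.8 mm in the scene camera, which is within the 2 mm calibration. The side camera also reads 0.4° of roll.
- **Bars:** I counted five in the case before closing it, four fully visible and one partly hidden. I could not check them again under the lid.
- **Beaker:** It is empty; a fit just after release gave 0.4° of tilt, and at the last check its rim was at about 74 mm (75 mm expected).
- **Bystanders:** I did not re-measure them at the end; none were in the way of any move.
- **Pictures:** I viewed 12, two past the budget of 10.

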